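# Load the shaker's jar clamp and start its lid screw

## Task

Get the jar clamp ready for the shaker: set the two small screw-lid paste jars one by one into its two round pockets, either jar in either pocket, then put the clamp lid over its two pins so that it lies flat on the threaded boss. Start the lid's captive screw without crossing the thread: turn the knob backward (anticlockwise from above) until the screw drops by one thread, stop there, let it sit down, then turn it one full turn forward (clockwise). Finish still gripping the knob, with the screw started; do not let go, and leave the other things on the bench where they are.

Things in the scene. Friction and masses are not known exactly. Their poses are not given: they have to be found in the camera images.
- jar_clamp: fixed grey block 80 x 184 mm (long along its y), top 40 mm up, on a base plate 92 x 226 x 8 mm. Round pockets (55 mm wide, 31 deep) at y = +-56 mm; between them a brass threaded boss 38 mm wide and two 8 mm pins, tapered ends 97 mm up, at (x, y) = (27, 0) and (-27, 14) mm, so the lid fits one way round. Lid seat (boss top, 14 mm pin shoulders) 84 mm up. Origin: centre of underside
- pocket_left (a point): centre of the floor of the pocket at the clamp's +y end, 9 mm above the bench; axes as jar_clamp
- pocket_right (a point): centre of the floor of the pocket at the clamp's -y end, 9 mm above the bench; axes as jar_clamp
- boss_mouth (a point): centre of the top face of the threaded boss, 84 mm above the bench, where the lid's underside comes to lie; axes as jar_clamp
- jar_a: closed paste jar, a cylinder 48 mm across and 74 mm tall with a ribbed screw lid, about 0.14 kg; origin at the centre of its underside, z up. In a pocket it stands 43 mm out of the block
- jar_b: second closed paste jar of the same size and form, about 0.16 kg; origin at the centre of its underside, z up
- clamp_lid: steel lid 72 x 172 x 7 mm (long along y) with 11 mm holes at (x, y) = (27, 0) and (-27, 14) mm for the pins and a dark hub 39 mm wide, 12 mm high, which carries the captive knob screw. Lies flat on the bench at first. Lid and knob, 0.4 kg, are lifted together by the knob. It fits when its x and y axes point as the clamp's do. Origin: centre of the plate's underside; z up
- clamp_knob: round black plastic knob, 38 mm across and 28 mm tall, on a 16 mm steel screw shank; a short white index line on its top lies at +x of its own frame. Origin on the axis 46 mm below the knob's underside (1 mm below the tip of the shank); z up; it turns with the knob
- knob_grip (a point): on the knob's axis at the middle of its height, 14 mm below its top: the height to grip; 60 mm above clamp_knob's origin
- knob_turn (a joint): turning of the knob in the lid, rad, not wrapped: grows forward (clockwise from above). Starts between 0.7 and 1.8. Right-hand single-start thread, 6 mm pitch, blunt ends: on the seated lid the screw's end lies on the boss's first thread and passes off its end at about -0.1 while turning backward; there it can drop 6 mm. Turns easily; the lid's pins hold the lid
- knob_drop (a joint): how far the screw has slid down through the lid, m: 0 (upper stop, as when the lid hangs from the knob) to 0.027. It slides freely and sinks by its weight when the grip opens; a closed grip carries it, so lower or press lightly. On the seated lid about 0.0058 + 0.00095 x knob_turn on top of the thread, 0.0118 + 0.00095 x knob_turn once dropped in
- beaker: bystander: clear beaker 71 mm across, 88 mm tall; origin at its underside
- dropper_bottle: bystander: brown dropper bottle 35 mm across, 112 mm tall; origin at its underside
- weight_500: bystander: larger knobbed test weight, 37 mm across, 50 mm tall; origin at its underside
- weight_200: bystander: smaller knobbed test weight, 28 mm across, 38 mm tall; origin at its underside
- scoop: bystander: steel scoop 152 mm long lying on the bench
- syringe: bystander: plastic syringe 126 mm long lying on the bench
Not all that is in view belongs to the job. What is shaped like the jar_b but blue, orange or purple is not meant.

How it is judged (in metres and radians):
On the way, in this order (a step that is already met when the one before it is completed fails the run):
1. both jars stand fully down in the pockets (((horizontal distance between jar_a and pocket_left below 0.005 m and z of jar_a in the frame of pocket_left below 0.003 m and angle between each of jar_a, jar_b's own z axis and vertical below 0.1 rad and horizontal distance between jar_b and pocket_right below 0.005 m and z of jar_b in the frame of pocket_right below 0.003 m) or (horizontal distance between jar_b and pocket_left below 0.005 m and z of jar_b in the frame of pocket_left below 0.003 m and angle between each of jar_b, jar_a's own z axis and vertical below 0.1 rad and horizontal distance between jar_a and pocket_right below 0.005 m and z of jar_a in the frame of pocket_right below 0.003 m))), for 0.2 s.
2. the lid lies flat on the boss over both pins, the screw resting on top of the thread (horizontal distance between clamp_lid and boss_mouth below 0.005 m and z of clamp_lid in the frame of boss_mouth between -0.0025 and 0.0025 m and angle between clamp_lid's own z axis and vertical below 0.06 rad and angle between the x axis of clamp_lid and the x axis of jar_clamp, either way round below 0.15 rad and value of joint knob_drop below 0.009 m), for 0.2 s.
3. the knob has been turned backward off the thread's end and the screw has dropped one thread (horizontal distance between clamp_lid and boss_mouth below 0.005 m and z of clamp_lid in the frame of boss_mouth between -0.0025 and 0.0025 m and angle between clamp_lid's own z axis and vertical below 0.06 rad and angle between the x axis of clamp_lid and the x axis of jar_clamp, either way round below 0.15 rad and value of joint knob_turn between -1.2 and 0.4 rad and value of joint knob_drop above 0.01 m), for 0.1 s.
At the end, for the whole second after the job is handed in: Fingers still grip the knob (over 3 N), which stands still one turn forward of the drop (knob_turn 4.9 to 7.4 rad, knob_drop over 15.5 mm); lid flat on the boss (5 mm; height 2.5 mm); one jar in each pocket (5 mm; 3 mm of its floor) (((horizontal distance between jar_a and pocket_left below 0.005 m and z of jar_a in the frame of pocket_left below 0.003 m and angle between each of jar_a, jar_b's own z axis and vertical below 0.1 rad and horizontal distance between jar_b and pocket_right below 0.005 m and z of jar_b in the frame of pocket_right below 0.003 m) or (horizontal distance between jar_b and pocket_left below 0.005 m and z of jar_b in the frame of pocket_left below 0.003 m and angle between each of jar_b, jar_a's own z axis and vertical below 0.1 rad and horizontal distance between jar_a and pocket_right below 0.005 m and z of jar_a in the frame of pocket_right below 0.003 m)) and horizontal distance between clamp_lid and boss_mouth below 0.005 m and z of clamp_lid in the frame of boss_mouth between -0.0025 and 0.0025 m and angle between clamp_lid's own z axis and vertical below 0.06 rad and angle between the x axis of clamp_lid and the x axis of jar_clamp, either way round below 0.15 rad and value of joint knob_turn between 4.9 and 7.4 rad and value of joint knob_drop above 0.0155 m and velocity of joint knob_turn between -0.15 and 0.15 rad/s and contact force between the fingers and clamp_knob above 3 N); the arm keeps its last pose, push and grip.
It fails at once if a jar or the beaker is tipped over (angle between any of jar_a, jar_b, beaker's own z axis and vertical above 0.6 rad).
It fails at once if a bystander is pushed more than 4 cm (distance of any of beaker, dropper_bottle, weight_500, weight_200, scoop, syringe from where it was at the start of the episode above 0.04 m).
It also fails if it takes over 72 s, if anything falls off the work surface, if the arm or the gripper's body presses on something with over 40 N, if the wrist force passes 120 N, or if a joint passes its speed limit or range.

## Robot

A 6-joint arm with a two-finger parallel gripper is mounted at the origin on a cart in front of the work surface, level with it; the furniture and walls round the work are solid. World frame = base frame: x ahead of the robot, y to its left, z up, the work surface at z = 0. Lengths are in mm, angles in rad, forces in N, time in s.
With the tool pointing down it reaches from about 300 to 875 mm from the base axis. Payload 6.4 kg.
Tool frame: the origin (TCP) lies at the very end of the fingers, on their centre line; the grasp point (between the pads) lies 19 mm behind it; z points along the fingers, y is the line along which they close (so a half turn about z gives the same grasp; the last joint's range is limited). The gripper opens to 88 mm and grips with 3 to 60 N. Pads are 18 mm wide; open, the fingers measure 123 mm over their backs; the gripper's body (75 mm by 187 mm) begins 45 mm behind the grasp point.
Start: joints at [-1.356, 0.181, 1.607, -0, 1.354, -0.206], TCP at [234.899, -524.846, 238.714] pointing down, gripper open.
Joint ranges: [-2.99, 2.99], [-0.89, 2.07], [0.3, 2.58], [-1.14, 4.28], [0, 2.63], [-3.12, 3.12]. Speed limits (rad/s): [2.57, 2.57, 3.01, 3.14, 3.14, 3.14].

## Interface

Orientations are given as a rotation vector (axis times angle).
In Python, from rig import readout, cams, bot gives the robot as it stands.
- The arm moves only by the tool apply_moves, never from a script. Its argument "deltas" is a list of rows, each an object with "xyz": the shift along the tool's x, y, z in units of 30 mm (1.0 is 30 mm), a list of three; "turn": the turn, a rotation vector about the tool's x, y, z in units of 5 degrees (1.0 is 5 degrees), a list of three. A call has 1 to 8 rows; each row shifts and turns the commanded pose from where the row before left it, along the tool's axes as they then stand; what a row does not reach is not made up. A row lasts 1/12 s, in which the tool goes at most 41.7 mm and 7.16 degrees, less where a joint would pass 70% of its speed; a pose out of reach is approached as far as the arm can. A call is refused whole if a number of a shift passes 1 or a number of a turn 1, either way. A call with a gripper value outside its range is refused whole. "fingers" is the opening, from 0 (shut) to 1 (fully open), set as the call begins (left out, the last holds). The fingers move at their own pace and stop on an object; the grip force is fixed at half the most. Time passes only in rows, so rows that do not move let the fingers close. It gives the time, the measured TCP pose, the force, the opening and the grip force at its end, in the units of the state.
- readout.read_state(): the state, without advancing time (a new reading comes with each control period).
- cams.capture(name): name is "side" or "top"; returns a dict with "img" (420x560x3 uint8, red, green, blue), "fx", "fy", "cx", "cy" (pixels), "R" (3x3) and "t" (3): a world point X has camera coordinates R X + t. Camera axes: x right, y down, z forward; pixel columns grow to the right and rows downward; lengths in mm; the calibration is good to about 2 mm. A picture is of the moment at which its call begins. There is no depth.
- bot.job_done(): hands the job in; it is judged then, once.
The state is a dict: "time": time; "joint_positions": joint angles; "joint_velocities": joint speeds; "tau": joint torques, N m; "tool_pos": TCP position; "ee_rot": TCP orientation; "force": force on the tool from outside, world axes, zero at the start; "torque": the same for the moment, N m; "finger_gap": opening from 0.0 (shut) to 1.0 (fully open); "grip_force": force on a finger pad.
Only numpy, scipy, OpenCV 4.12 (cv2) and the standard library are available. Lean on these libraries where they do the work, as an engineer would, in place of code of your own. Each camera call takes 0.05 s, during which the arm holds its last target. There are 200 camera calls.

## Working session

There is one attempt and no reset: what is moved stays moved. The work goes in short steps, Python scripts to look and compute and a tool call to move; the robot and the scene stay as the last step left them, time stands still between calls to the robot, and variables do not carry over. Pictures are saved under pics/ and viewed, at most 10 in all, crops included, and the job is handed in when it is done.

Besides the shell and the picture viewer there is one more tool, called in YAML: its name, and indented under it one key for each argument. apply_moves: Moves the arm, as the interface text tells. Its arguments: {"type":"object","properties":{"deltas":{"type":"array"},"fingers":{"type":"number"}},"required":["deltas"]}

```bash
ls; mkdir -p pics; python3 - <<'E'
from rig import readout,cams,bot
import cv2
print(readout.read_state())
for n in ("side","top"):
    c=cams.capture(n); cv2.imwrite(f"pics/{n}0.png",c["img"][:,:,::-1]); print(n,{k:(v.tolist() if hasattr(v,'tolist') else v) for k,v in c.items() if k!="img"})
E
```

```text
pics
{'time': 0.0, 'joint_positions': array([-1.35629483e+00,  1.81558692e-01,  1.60799705e+00, -2.44116993e-05,
        1.35377582e+00, -2.06305807e-01]), 'joint_velocities': array([ 0.00224841,  0.0008621 ,  0.0010102 ,  0.00023983, -0.00104542,
       -0.00043662]), 'tau': array([-3.07999733e-03, -4.33875632e+01, -3.41850436e+01,  7.00590899e-02,
        3.86611302e-02, -1.47175033e-04]), 'tool_pos': array([ 234.77681802, -524.3050766 ,  237.80550105]), 'ee_rot': array([-3.07060796e+00, -6.55781234e-01,  4.86050118e-05]), 'force': array([ 0.27678481, -0.82168823,  0.27075015]), 'torque': array([ 0.01264759, -0.01243664,  0.04280211]), 'grip_force': 0.0, 'finger_gap': 1.0005023270596243}
side {'fx': 483.52439976693694, 'fy': 483.52439976693694, 'cx': 277.4256038512444, 'cy': 201.7009364600541, 'R': [[0.9995194349889357, 0.03094653265087166, -0.0017919811068470954], [0.01706496332842339, -0.5975872848505377, -0.8016222452075303], [-0.025878294109124095, 0.8012064335125192, -0.5978282067552105]], 't': [-536.1946540149747, 45.33547703764814, 1103.6957469313502]}
top {'fx': 386.34133355361195, 'fy': 386.34133355361195, 'cx': 283.56055694671164, 'cy': 218.13717455992713, 'R': [[-0.01631134937215725, -0.9996854233109596, 0.019052409329185185], [-0.99462788181772, 0.01427484377904235, -0.1025261212856494], [0.10222189879108677, -0.020622396918674003, -0.9945478370359435]], 't': [27.904424572737586, 563.4460173574555, 939.7668012783007]}
```

View pics/side0.png

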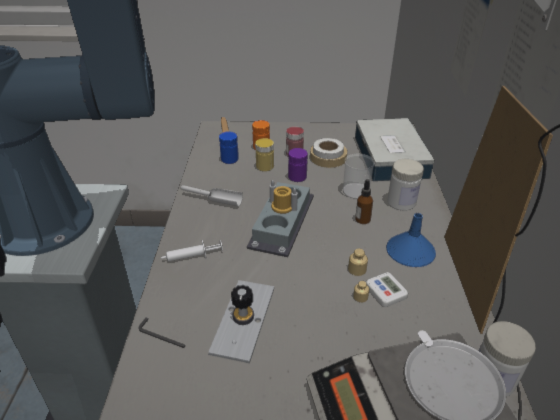

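View pics/top0.png

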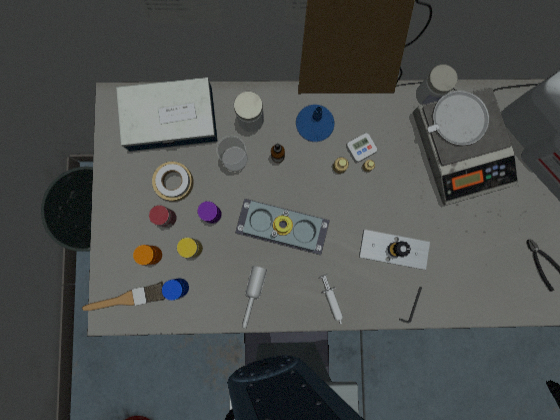

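Side view: candidate jars are yellow (263,153), red (295,140), blue (229,148), orange (261,135) and purple (298,165). In the top view these are yellow (188,247), red (160,215), blue (173,289), orange (146,255) and purple (208,212). The large white containers at (405,185) and (505,355) are too big. Blue, orange and purple are excluded, so the jars are yellow and red. The clamp is at top (282,226) and the lid at top (395,249). I'll check these in one close crop.

```bash
python3 - <<'E'
import cv2,numpy as np
t=cv2.imread("pics/top0.png");s=cv2.imread("pics/side0.png")
r=lambda i,x,y,w,h:cv2.resize(i[y:y+h,x:x+w],(400,300),interpolation=cv2.INTER_CUBIC)
m=np.vstack([np.hstack([r(t,130,190,120,90),r(t,228,185,112,84)]),np.hstack([r(t,350,208,88,66),r(s,205,260,100,75)])])
cv2.imwrite("pics/m0.png",m)
E
```

```text
(no output)
```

View pics/m0.png

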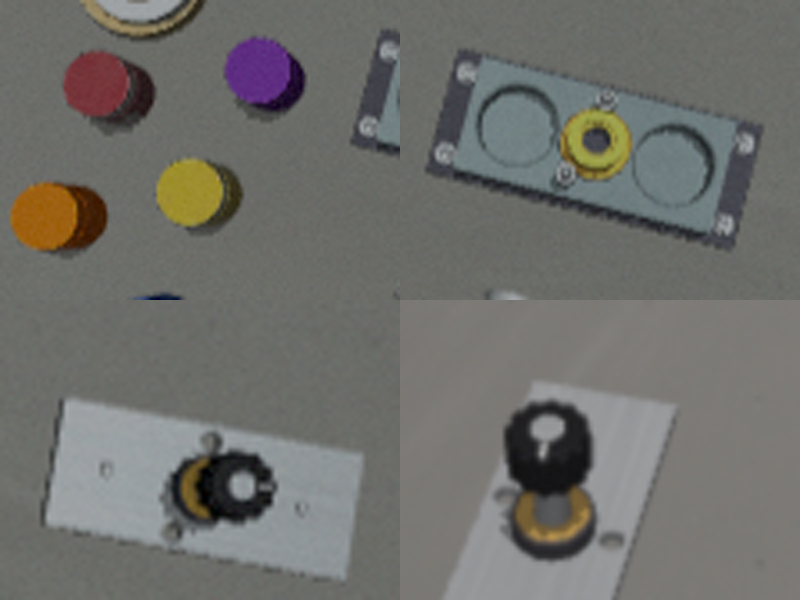

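The crop confirms the jars are red (top 160,215) and yellow (top 188,247). The clamp and lid both have the lower pin/hole to the left, so they point the same way and differ only by a small yaw.

```bash
cat > h.py <<'E'
import cv2,numpy as np
from rig import readout,cams,bot
def cast(c,uv,z):
    uv=np.atleast_2d(uv).astype(float); R=np.array(c["R"]);t=np.array(c["t"])
    d=np.c_[(uv[:,0]-c["cx"])/c["fx"],(uv[:,1]-c["cy"])/c["fy"],np.ones(len(uv))]@R
    o=-R.T@t
    return o+d*((z-o[2])/d[:,2])[:,None]
def proj(c,X):
    p=np.atleast_2d(X)@np.array(c["R"]).T+np.array(c["t"])
    return np.c_[c["cx"]+c["fx"]*p[:,0]/p[:,2],c["cy"]+c["fy"]*p[:,1]/p[:,2]]
def tri(c1,p1,c2,p2):
    P=lambda c:np.array([[c["fx"],0,c["cx"]],[0,c["fy"],c["cy"]],[0,0,1]])@np.c_[np.array(c["R"]),np.array(c["t"])]
    X=cv2.triangulatePoints(P(c1),P(c2),np.array(p1,float).reshape(2,1),np.array(p2,float).reshape(2,1)).ravel()
    return X[:3]/X[3]
def hull(img,lo,hi,roi,scale=4,close=0):
    """roi x,y,w,h; HSV bounds; returns hull of the largest blob (full-image px), upsampled"""
    x,y,w,h=roi
    i=cv2.resize(img[y:y+h,x:x+w],None,fx=scale,fy=scale,interpolation=cv2.INTER_CUBIC)
    m=cv2.inRange(cv2.cvtColor(i,cv2.COLOR_RGB2HSV),np.array(lo),np.array(hi))
    if close: m=cv2.morphologyEx(m,cv2.MORPH_CLOSE,np.ones((close,close)))
    m=cv2.morphologyEx(m,cv2.MORPH_OPEN,np.ones((5,5)))
    k,_=cv2.findContours(m,cv2.RETR_EXTERNAL,cv2.CHAIN_APPROX_NONE)
    b=max(k,key=cv2.contourArea); b=cv2.convexHull(b)[:,0]
    return (b+.5)/scale-.5+[x,y]
def rect(c,hl,z):
    p=cast(c,hl,z)[:,:2].astype(np.float32); (cx,cy),(w,h),a=cv2.minAreaRect(p)
    b=cv2.boxPoints(((cx,cy),(w,h),a)); e=[b[1]-b[0],b[2]-b[1]]; v=max(e,key=np.linalg.norm)
    if v[1]<0: v=-v
    return np.round([cx,cy,w,h,np.arctan2(-v[0],v[1])],3)   # yaw: long axis = y
def circ(c,hl,z):
    p=cast(c,hl,z)[:,:2].astype(np.float32); (x,y),r=cv2.minEnclosingCircle(p); m=cv2.minAreaRect(p); return np.round([x,y,2*r,*m[0],*m[1]],1)
E
python3 - <<'E'
from h import *
c=cams.capture("top"); I=c["img"]; H=cv2.cvtColor(I,cv2.COLOR_RGB2HSV)
for n,p in dict(yel=(186,247),yside=(197,249),red=(158,215),rside=(170,219),block=(273,216),base=(243,222),bench=(220,260),lid=(372,255),lidedge=(410,262),knob=(395,249),boss=(276,224),pocketfl=(262,222)).items(): print(n,H[p[1],p[0]])
s=cams.capture("side"); Hs=cv2.cvtColor(s["img"],cv2.COLOR_RGB2HSV)
for n,p in dict(yeltop=(264,146),red=(294,134),block=(290,195),lid=(260,300)).items(): print(n,Hs[p[1],p[0]])
print(-np.array(c["R"]).T@c["t"],-np.array(s["R"]).T@s["t"])
E
```

```text
yel [ 26 185 157]
yside [30 40 64]
red [176 147 116]
rside [178  85  57]
block [100  35 133]
base [113  31  73]
bench [ 23  10 105]
lid [ 98  12 165]
lidedge [103  15 157]
knob [150  24  21]
boss [ 32 146 161]
pocketfl [ 97  33 132]
yeltop [ 23 149 171]
red [178  82 150]
block [ 19 123  89]
lid [110   5 154]
[464.80953073  39.2327866  991.87932772] [ 563.72509252 -840.60286308  695.20152539]
```

```bash
python3 - <<'E'
from h import *
c=cams.capture("top"); I=c["img"]
print("yel",circ(c,hull(I,(18,100,110),(34,255,255),(165,225,45,45)),74))
print("red",circ(c,hull(I,(165,100,85),(180,255,255),(140,195,45,42)),74))
print("block",rect(c,hull(I,(88,22,105),(108,70,200),(228,190,110,75),close=9),40))
print("boss",circ(c,hull(I,(20,100,90),(38,255,255),(265,205,40,40)),84))
print("lid",rect(c,hull(I,(0,0,138),(180,40,255),(350,220,90,60),close=9),7))
print("knob",circ(c,hull(I,(0,0,0),(180,255,60),(392,236,24,28)),74))
s=cams.capture("side"); J=s["img"]
# knob white dots etc.: block/lids seen from the side
print("lid side",rect(s,hull(J,(0,0,140),(180,14,255),(200,270,85,95),close=9),7))
for n,lo,hi,roi in (("yel",(18,100,140),(34,255,255),(248,134,30,40)),("red",(165,50,100),(180,255,255),(280,120,28,40))):
    h=hull(J,lo,hi,roi); print(n,h.min(0),h.max(0),circ(s,h,74))
h=hull(J,(0,0,0),(180,255,75),(222,275,40,35));print("knob side",h.min(0),h.max(0))
h=hull(I,(0,0,0),(180,255,60),(392,236,24,28));print("knob top",h.min(0),h.max(0))
E
```

```text
yel [493.6 250.5  47.3 493.8 250.6  46.3  46. ]
red [571.6 317.4  46.6 571.5 317.9  45.   44.3]
block [ 5.35728e+02 -1.53360e+01  1.09094e+02  8.05550e+01 -2.66000e-01]
boss [542.5  23.5  47.3 542.9  23.   47.2  44.6]
lid [ 4.91274e+02 -2.20688e+02  8.27740e+01  7.23680e+01 -2.03000e-01]
knob [ 480.5 -258.5   43.1  482.3 -258.3   35.4   40. ]
lid side [ 4.74965e+02 -3.02025e+02  9.88900e+01  7.13760e+01 -2.04000e-01]
yel [255.375 137.875] [272.625 146.875] [494.8 246.9  47.7 494.3 246.5  44.6  46.4]
red [286.125 126.625] [303.125 134.625] [572.7 311.7  48.7 573.  311.6  45.6  44.6]
knob side [230.875 285.125] [252.125 309.375]
knob top [392.625 241.125] [409.125 256.375]
```

```bash
python3 - <<'E'
s=open('h.py').read()
s=s.replace("b=max(k,key=cv2.contourArea); b=cv2.convexHull(b)[:,0]","b=np.vstack([q for q in k if cv2.contourArea(q)>(amin or max(map(cv2.contourArea,k))-1)]); b=cv2.convexHull(b)[:,0]").replace("close=0):","close=0,amin=0):")
open('h.py','w').write(s)
E
python3 - <<'E'
from h import *
c=cams.capture("top"); I=c["img"]; s=cams.capture("side"); J=s["img"]
print("block",rect(c,hull(I,(88,22,105),(108,70,200),(228,190,110,75),amin=3000),40))
print("lid",rect(c,hull(I,(80,0,138),(130,40,255),(350,220,90,60),amin=3000),7))
print("lid side",rect(s,hull(J,(0,0,140),(180,14,255),(200,270,85,95),amin=3000),7))
cc=[cast(c,p,84)[0] for p in [(0,0)]]
# upscaled crops for pins/holes/knob
r=lambda i,x,y,w,h,k:cv2.resize(i[y:y+h,x:x+w],None,fx=k,fy=k,interpolation=cv2.INTER_CUBIC)
m=np.vstack([np.hstack([r(I,258,204,50,37,8),r(I,375,229,50,37,8)]),np.hstack([r(J,258,175,50,37,8),r(J,220,282,50,37,8)])])
cv2.imwrite("pics/m1.png",m[:,:,::-1])
E
```

```text
block [ 5.46076e+02  2.26930e+01  1.85341e+02  8.09610e+01 -2.63000e-01]
lid [ 4.82494e+02 -2.63704e+02  1.70649e+02  7.26410e+01 -2.04000e-01]
lid side [ 4.82392e+02 -2.66509e+02  1.71665e+02  7.14620e+01 -2.07000e-01]
```

View pics/m1.png

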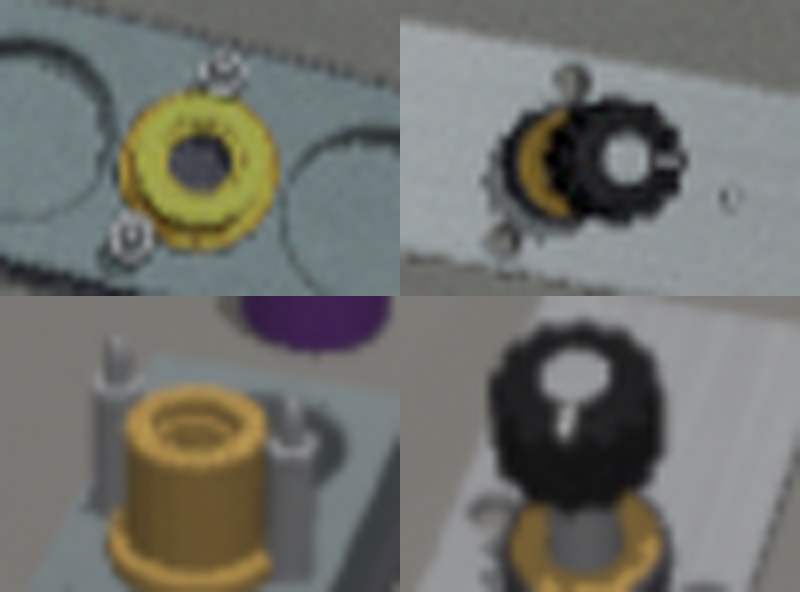

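```bash
python3 - <<'E'
from h import *
c=cams.capture("top"); s=cams.capture("side")
f=lambda ox,oy,x,y:((x+.5)/8-.5+ox,(y+.5)/8-.5+oy)
k=(f(375,229,228,158),f(220,282,175,82)); b=(f(258,204,200,160),f(258,175,197,132))
print("knob tri",tri(c,k[0],s,k[1])); print("boss tri",tri(c,b[0],s,b[1]),cast(c,b[0],84),cast(s,b[1],84))
for z in (72,84,90):print(z,cast(c,k[0],z)[0][:2],cast(s,k[1],z)[0][:2])
R=lambda a:np.array([[np.cos(a),-np.sin(a)],[np.sin(a),np.cos(a)]])
o=np.array([546.1,22.7])
print("pins pred",[o+R(-.263)@p for p in ([27,0],[-27,14])],"meas",cast(c,[f(258,204,222,70),f(258,204,130,235)],95)[:,:2],cast(s,[f(258,175,117,45),f(258,175,292,110)],95)[:,:2])
print("pockets",o+R(-.263)@[0,56],o+R(-.263)@[0,-56])
print("holes lid pred",[np.array([482.5,-264.5])+R(-.2045)@p for p in ([27,0],[-27,14])],"meas",cast(c,[f(375,229,172,80),f(375,229,103,238)],7)[:,:2])
st=readout.read_state()
from scipy.spatial.transform import Rotation as Ro
print(Ro.from_rotvec(st['ee_rot']).as_matrix().round(3))
E
```

```text
knob tri [ 482.59544699 -264.95025658   69.70008009]
boss tri [546.05991553  22.93731858  80.14011785] [[545.29119526  22.97232537  84.        ]] [[546.4383322   17.57280811  84.        ]]
72 [ 482.79871914 -264.1691479 ] [ 482.73436776 -267.07976982]
84 [ 482.56404677 -260.21121222] [ 484.29387726 -278.12319131]
90 [ 482.44671059 -258.23224438] [ 485.07363201 -283.64490206]
pins pred [array([572.1715885 ,  15.68057886]), array([523.66811135,  43.23802258])] meas [[570.62266969  16.31581131]
 [522.74591874  43.85496237]] [[523.72299284  42.87909124]
 [572.10759191  13.07322511]]
pockets [560.65879939  76.77440578] [531.54120061 -31.37440578]
holes lid pred [array([ 508.93739143, -269.98309531]), array([ 458.90569502, -245.30862765])] meas [[ 509.26633886 -268.75800282]
 [ 459.30025257 -244.31584222]]
[[ 0.913  0.408 -0.   ]
 [ 0.408 -0.913  0.   ]
 [ 0.    -0.    -1.   ]]
```

```bash
cat >> h.py <<'E'
from scipy.spatial.transform import Rotation as Ro
import json
def plan(*wps,v=26.):
    """wps (x,y,z,yaw): rows from the measured pose; tool kept pointing down; v mm/row"""
    st=readout.read_state(); p=st['tool_pos'].copy(); R=Ro.from_rotvec(st['ee_rot']); rows=[]
    for x,y,z,yaw in wps:
        T=Ro.from_matrix(np.array([[np.cos(yaw),np.sin(yaw),0],[np.sin(yaw),-np.cos(yaw),0],[0,0,-1]]))
        g=np.array([x,y,z],float)
        a=(R.inv()*T).as_rotvec()
        n=max(1,int(np.ceil(max(np.linalg.norm(g-p)/v,np.degrees(np.linalg.norm(a))/4.8)-.05)))
        for i in range(n):
            d=(R.inv().apply((g-p)/(n-i))/30).round(2); w=(np.degrees((R.inv()*T).as_rotvec()/(n-i))/5).round(2)
            rows.append(dict(xyz=(d+0).tolist(),turn=(w+0).tolist()))
            p=p+R.apply(d*30); R=R*Ro.from_rotvec(np.radians(w*5))
    for i in range(0,len(rows),8): print(json.dumps(rows[i:i+8]))
    return rows
E
python3 - <<'E'
from h import *
c=cams.capture("top"); I=c["img"]
for n,p in dict(orange=(145,254),purple=(207,211),blue=(173,288)).items(): print(n,cast(c,p,74).round())
print("ring",cast(c,(172,181),20).round())
plan((420,-100,235,.42),(572,315.5,140,.42),v=30)
E
```

```text
orange [[479. 347.  74.]]
purple [[579. 202.  74.]]
blue [[399. 281.  74.]]
ring [[664. 301.  20.]]
[{"xyz": [0.71, -0.65, 0.01], "turn": [0.0, 0.0, 0.0]}, {"xyz": [0.71, -0.65, 0.01], "turn": [0.0, 0.0, 0.0]}, {"xyz": [0.71, -0.65, 0.01], "turn": [0.0, 0.0, 0.0]}, {"xyz": [0.71, -0.65, 0.01], "turn": [0.0, 0.0, 0.0]}, {"xyz": [0.71, -0.65, 0.01], "turn": [0.0, 0.0, 0.0]}, {"xyz": [0.72, -0.65, 0.01], "turn": [0.0, 0.0, 0.0]}, {"xyz": [0.71, -0.65, 0.01], "turn": [0.0, 0.0, 0.0]}, {"xyz": [0.72, -0.65, 0.01], "turn": [0.0, 0.0, 0.0]}]
[{"xyz": [0.71, -0.65, 0.01], "turn": [0.0, 0.0, 0.0]}, {"xyz": [0.72, -0.65, 0.0], "turn": [0.0, 0.0, 0.0]}, {"xyz": [0.71, -0.65, 0.01], "turn": [0.0, 0.0, 0.0]}, {"xyz": [0.72, -0.65, 0.0], "turn": [0.0, 0.0, 0.0]}, {"xyz": [0.71, -0.65, 0.01], "turn": [0.0, 0.0, 0.0]}, {"xyz": [0.72, -0.65, 0.0], "turn": [0.0, 0.0, 0.0]}, {"xyz": [0.71, -0.65, 0.01], "turn": [0.0, 0.0, 0.0]}, {"xyz": [0.72, -0.66, 0.0], "turn": [0.0, 0.0, 0.01]}]
[{"xyz": [0.64, -0.66, 0.2], "turn": [0.0, 0.0, 0.0]}, {"xyz": [0.64, -0.66, 0.2], "turn": [0.0, 0.0, 0.0]}, {"xyz": [0.64, -0.66, 0.2], "turn": [0.0, 0.0, 0.0]}, {"xyz": [0.64, -0.66, 0.2], "turn": [0.0, 0.0, 0.0]}, {"xyz": [0.64, -0.66, 0.2], "turn": [0.0, 0.0, 0.0]}, {"xyz": [0.64, -0.66, 0.2], "turn": [0.0, 0.0, 0.0]}, {"xyz": [0.64, -0.66, 0.2], "turn": [0.0, 0.0, 0.0]}, {"xyz": [0.64, -0.66, 0.2], "turn": [0.0, 0.0, 0.0]}]
[{"xyz": [0.64, -0.66, 0.2], "turn": [0.0, 0.0, 0.0]}, {"xyz": [0.64, -0.66, 0.2], "turn": [0.0, 0.0, 0.0]}, {"xyz": [0.65, -0.66, 0.2], "turn": [0.0, 0.0, 0.0]}, {"xyz": [0.64, -0.66, 0.19], "turn": [0.0, 0.0, 0.0]}, {"xyz": [0.65, -0.66, 0.2], "turn": [0.0, 0.0, 0.0]}, {"xyz": [0.64, -0.67, 0.19], "turn": [0.0, 0.0, 0.0]}, {"xyz": [0.65, -0.66, 0.2], "turn": [0.0, 0.0, 0.0]}, {"xyz": [0.64, -0.67, 0.19], "turn": [0.0, 0.0, 0.0]}]
```

apply_moves:
  deltas:
    - {"xyz": [0.9, -0.87, 0.05], "turn": [0, 0, 0]}
    - {"xyz": [0.9, -0.87, 0.05], "turn": [0, 0, 0]}
    - {"xyz": [0.9, -0.87, 0.05], "turn": [0, 0, 0]}
    - {"xyz": [0.9, -0.87, 0.05], "turn": [0, 0, 0]}
    - {"xyz": [0.9, -0.87, 0.05], "turn": [0, 0, 0]}
    - {"xyz": [0.9, -0.87, 0.05], "turn": [0, 0, 0]}
    - {"xyz": [0.9, -0.87, 0.05], "turn": [0, 0, 0]}
    - {"xyz": [0.9, -0.87, 0.05], "turn": [0, 0, 0]}
  fingers: 0.8

```text
time: 1.22
tool_pos: [347.1, -244.4, 226.9]
ee_rot: [3.072, 0.655, 0.001]
force: [1.4, -0.4, -0.2]
finger_gap: 0.801
grip_force: 0.0
```

apply_moves:
  deltas:
    - {"xyz": [0.9, -0.87, 0.1], "turn": [0, 0, 0]}
    - {"xyz": [0.9, -0.87, 0.1], "turn": [0, 0, 0]}
    - {"xyz": [0.9, -0.87, 0.1], "turn": [0, 0, 0]}
    - {"xyz": [0.9, -0.87, 0.1], "turn": [0, 0, 0]}
    - {"xyz": [0.9, -0.87, 0.1], "turn": [0, 0, 0]}
    - {"xyz": [0.9, -0.87, 0.1], "turn": [0, 0, 0]}
    - {"xyz": [0.9, -0.87, 0.1], "turn": [0, 0, 0]}
    - {"xyz": [0.9, -0.87, 0.1], "turn": [0, 0, 0]}

```text
time: 1.88
tool_pos: [459.1, 34.8, 202.9]
ee_rot: [3.072, 0.656, 0.001]
force: [0.5, -0.4, -0.7]
finger_gap: 0.801
grip_force: 0.0
```

apply_moves:
  deltas:
    - {"xyz": [0.9, -0.87, 0.2], "turn": [0, 0, 0]}
    - {"xyz": [0.9, -0.87, 0.2], "turn": [0, 0, 0]}
    - {"xyz": [0.9, -0.87, 0.2], "turn": [0, 0, 0]}
    - {"xyz": [0.9, -0.87, 0.2], "turn": [0, 0, 0]}
    - {"xyz": [0.9, -0.87, 0.2], "turn": [0, 0, 0]}
    - {"xyz": [0.9, -0.87, 0.2], "turn": [0, 0, 0]}
    - {"xyz": [0.9, -0.87, 0.2], "turn": [0, 0, 0]}
    - {"xyz": [0, 0, 0], "turn": [0, 0, 0]}

```text
time: 2.55
tool_pos: [556.9, 281.9, 158.7]
ee_rot: [-3.069, -0.661, 0.001]
force: [-1.1, -0.4, -0.9]
finger_gap: 0.797
grip_force: 0.0
```

```bash
python3 - <<'E'
s=open('h.py').read()
s=s.replace('''    for i in range(0,len(rows),8): print(json.dumps(rows[i:i+8]))
''','''    i=0
    while i<len(rows):
        j=i
        while j<len(rows) and np.abs(np.array(rows[j]["xyz"]+rows[j]["turn"])-np.array(rows[i]["xyz"]+rows[i]["turn"])).max()<.04: j+=1
        q=np.mean([r["xyz"]+[r["turn"][2]] for r in rows[i:j]],0); print(j-i,"x",q.round(3),"tilt",rows[i]["turn"][:2]); i=j
''')
open('h.py','w').write(s)
E
python3 - <<'E'
from h import *
s=readout.read_state();print(s['time'],s['tool_pos'],s['joint_positions'],s['finger_gap'],s['force'])
plan((572,315.5,110,.42),(572,315.5,37,.42))
E
```

```text
2.55 [556.90726533 281.91430576 158.67790432] [0.27780264 0.36570084 1.54572507 0.00196762 1.23083693 1.42344734] 0.7968403140071018 [-1.07085861 -0.36499105 -0.91051237]
3 x [ 0.307 -0.27   0.54   0.017] tilt [-0.01, 0.0]
3 x [0.    0.    0.813 0.   ] tilt [0.0, 0.0]
```

apply_moves:
  deltas:
    - {"xyz": [0.31, -0.27, 0.54], "turn": [0, 0, 0]}
    - {"xyz": [0.31, -0.27, 0.54], "turn": [0, 0, 0]}
    - {"xyz": [0.31, -0.27, 0.54], "turn": [0, 0, 0]}
    - {"xyz": [0, 0, 0.81], "turn": [0, 0, 0]}
    - {"xyz": [0, 0, 0.81], "turn": [0, 0, 0]}
    - {"xyz": [0, 0, 0.81], "turn": [0, 0, 0]}
    - {"xyz": [0, 0, 0], "turn": [0, 0, 0]}
    - {"xyz": [0, 0, 0], "turn": [0, 0, 0]}

```text
time: 3.22
tool_pos: [570.8, 309.6, 38.0]
ee_rot: [3.072, 0.656, -0.006]
force: [-0.7, 0.7, -0.9]
finger_gap: 0.797
grip_force: 0.0
```

```bash
python3 - <<'E'
from h import *
s=readout.read_state();print(s['time'],s['tool_pos'],s['ee_rot'],s['finger_gap'],s['force'])
for n in("side","top"):
    c=cams.capture(n); print(n,proj(c,[[572,315.5,74]]))
    x,y=proj(c,[[572,315.5,74]])[0].astype(int); globals()[n]=cv2.resize(c["img"][y-30:y+30,x-40:x+40],(400,300),interpolation=cv2.INTER_CUBIC)
cv2.imwrite("pics/g1.png",np.hstack([side,top])[:,:,::-1])
E
```

```text
3.2167 [570.8424502  309.608192    38.00984102] [ 3.07195536  0.65565221 -0.00552991] 0.7967572115590279 [-0.66385831  0.72167043 -0.92331571]
side [[294.25626279 129.86285017]]
top [[159.25242987 214.53338715]]
```

View pics/g1.png

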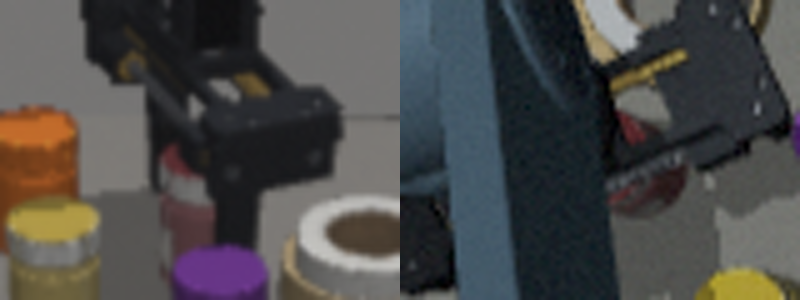

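The picture shows the red jar between the fingers. The TCP is about 5 mm short in y, so I'll correct that and close.

apply_moves:
  deltas:
    - {"xyz": [0.12, -0.16, 0.03], "turn": [0, 0, 0]}
    - {"xyz": [0, 0, 0], "turn": [0, 0, 0]}

```text
time: 3.48
tool_pos: [574.9, 317.3, 40.5]
ee_rot: [-3.072, -0.656, -0.006]
force: [0.4, 0.2, -0.5]
finger_gap: 0.8
grip_force: 0.0
```

apply_moves:
  deltas:
    - {"xyz": [0, 0, 0], "turn": [0, 0, 0]}
    - {"xyz": [0, 0, 0], "turn": [0, 0, 0]}
    - {"xyz": [0, 0, 0], "turn": [0, 0, 0]}
    - {"xyz": [0, 0, 0], "turn": [0, 0, 0]}
    - {"xyz": [0, 0, 0], "turn": [0, 0, 0]}
    - {"xyz": [0, 0, 0], "turn": [0, 0, 0]}
  fingers: 0.3

```text
time: 3.98
tool_pos: [573.4, 316.3, 38.6]
ee_rot: [-3.072, -0.656, -0.0]
force: [-0.7, 1.0, 3.0]
finger_gap: 0.537
grip_force: 30.0
```

apply_moves:
  deltas:
    - {"xyz": [0, 0, -0.8], "turn": [0, 0, 0]}
    - {"xyz": [0, 0, -0.8], "turn": [0, 0, 0]}
    - {"xyz": [0, 0, -0.8], "turn": [0, 0, 0]}
    - {"xyz": [0, 0, -0.8], "turn": [0, 0, 0]}
    - {"xyz": [0, 0, -0.8], "turn": [0, 0, 0]}
    - {"xyz": [0, 0, 0], "turn": [0, 0, 0]}

```text
time: 4.48
tool_pos: [576.2, 317.1, 163.8]
ee_rot: [-3.071, -0.656, -0.013]
force: [0.9, 0.9, -0.3]
finger_gap: 0.531
grip_force: 30.0
```

```bash
python3 - <<'E'
from h import *
s=readout.read_state();print(s['time'],s['tool_pos'],s['ee_rot'],s['finger_gap'],s['grip_force'],s['force'])
plan((560.4,76.9,155,1.308),v=24)
E
```

```text
4.4833 [576.16493908 317.12013063 163.75048809] [-3.07140021 -0.65603413 -0.01320928] 0.5305313208976444 29.994437196291983 [ 0.90275471  0.90783019 -0.34675913]
1 x [-0.34  0.64  0.02 -0.92] tilt [0.0, -0.01]
1 x [-0.39  0.62  0.02 -0.92] tilt [0.01, -0.01]
1 x [-0.44  0.58  0.03 -0.93] tilt [0.0, -0.01]
1 x [-0.49  0.54  0.03 -0.92] tilt [0.0, -0.01]
2 x [-0.55   0.48   0.025 -0.925] tilt [0.01, -0.01]
2 x [-0.615  0.39   0.025 -0.925] tilt [0.01, 0.0]
1 x [-0.66  0.31  0.03 -0.93] tilt [0.01, 0.0]
1 x [-0.68  0.26  0.02 -0.92] tilt [0.0, -0.01]
1 x [-0.71  0.2   0.03 -0.93] tilt [0.01, 0.0]
```

apply_moves:
  deltas:
    - {"xyz": [-0.34, 0.64, 0.02], "turn": [0, 0, -0.92]}
    - {"xyz": [-0.39, 0.62, 0.02], "turn": [0, 0, -0.92]}
    - {"xyz": [-0.44, 0.58, 0.03], "turn": [0, 0, -0.93]}
    - {"xyz": [-0.49, 0.54, 0.03], "turn": [0, 0, -0.92]}
    - {"xyz": [-0.53, 0.5, 0.02], "turn": [0, 0, -0.92]}
    - {"xyz": [-0.57, 0.46, 0.03], "turn": [0, 0, -0.93]}
    - {"xyz": [-0.6, 0.41, 0.02], "turn": [0, 0, -0.92]}
    - {"xyz": [-0.63, 0.37, 0.03], "turn": [0, 0, -0.93]}

```text
time: 5.15
tool_pos: [560.6, 140.5, 150.4]
ee_rot: [-2.702, -1.601, 0.003]
force: [1.0, -0.1, -2.1]
finger_gap: 0.534
grip_force: 30.0
```

apply_moves:
  deltas:
    - {"xyz": [-0.66, 0.31, 0.03], "turn": [0, 0, -0.93]}
    - {"xyz": [-0.68, 0.26, 0.02], "turn": [0, 0, -0.92]}
    - {"xyz": [-0.71, 0.2, 0.03], "turn": [0, 0, -0.93]}
    - {"xyz": [0, 0, 0], "turn": [0, 0, 0]}
    - {"xyz": [0, 0, 0], "turn": [0, 0, 0]}
    - {"xyz": [0, 0, 0], "turn": [0, 0, 0]}

```text
time: 5.65
tool_pos: [557.0, 76.2, 148.9]
ee_rot: [-2.494, -1.908, 0.001]
force: [0.3, 0.6, -1.2]
finger_gap: 0.538
grip_force: 30.0
```

```bash
python3 - <<'E'
from h import *
s=readout.read_state();print(s['time'],s['tool_pos'],s['ee_rot'],s['finger_gap'],s['grip_force'],s['force'],s['joint_positions'])
plan((560.4,76.9,155,1.308),(560.4,76.9,70,1.308),v=24)
for n in("side","top"):
    c=cams.capture(n); x,y=proj(c,[[560,77,180]])[0].astype(int); globals()[n]=cv2.resize(c["img"][y-30:y+60,x-60:x+60],(400,300),interpolation=cv2.INTER_CUBIC); print(n,x,y)
cv2.imwrite("pics/g2.png",np.hstack([side,top])[:,:,::-1])
E
```

```text
5.65 [556.96760795  76.23585497 148.90622155] [-2.49389667e+00 -1.90842690e+00  1.29367454e-03] 0.537748633049902 29.995193076319993 [ 0.27646851  0.60230917 -1.15802058] [-7.53088358e-02  2.50310645e-01  1.71698836e+00  4.33832499e-04
  1.17575511e+00  1.88954398e-01]
1 x [ 0.05  0.1  -0.2  -0.02] tilt [-0.02, 0.0]
4 x [0.    0.    0.708 0.   ] tilt [0.0, 0.0]
side 289 138
top 257 212
```

View pics/g2.png

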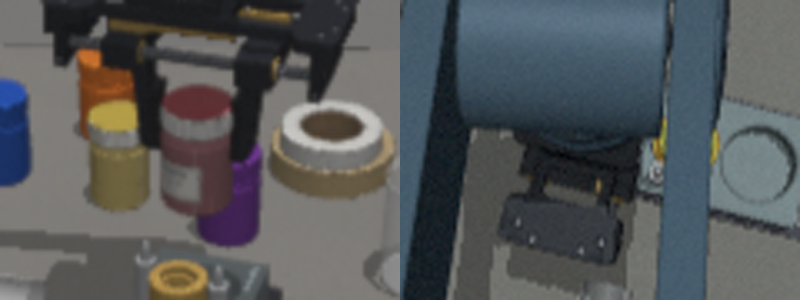

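The side view shows the red jar held upright. In the top view the arm hides it. I'll descend and watch the force.

apply_moves:
  deltas:
    - {"xyz": [0.07, 0.1, 0], "turn": [0, 0, 0]}
    - {"xyz": [0, 0, 0.53], "turn": [0, 0, 0]}
    - {"xyz": [0, 0, 0.53], "turn": [0, 0, 0]}
    - {"xyz": [0, 0, 0.53], "turn": [0, 0, 0]}
    - {"xyz": [0, 0, 0.53], "turn": [0, 0, 0]}
    - {"xyz": [0, 0, 0], "turn": [0, 0, 0]}
    - {"xyz": [0, 0, 0], "turn": [0, 0, 0]}

```text
time: 6.33
tool_pos: [560.3, 77.9, 85.6]
ee_rot: [-2.491, -1.912, 0.002]
force: [1.0, 0.0, -0.3]
finger_gap: 0.538
grip_force: 30.0
```

```bash
python3 - <<'E'
from h import *
s=readout.read_state();print(s['tool_pos'],s['force'])
P=[]
for k in range(4):
    c=cams.capture("side"); P.append(readout.read_state()['tool_pos'])
print(np.mean(P,0),np.std(P,0))
I=c["img"]; z=np.mean(P,0)[2]+35.4
x,y=proj(c,[[560.4,76.9,z]])[0].astype(int)
h=hull(I,(165,50,60),(180,255,255),(x-16,y-14,32,20)); print(h.min(0),h.max(0),circ(c,h,z),z)
cv2.imwrite("pics/x.png",cv2.resize(I[y-30:y+60,x-60:x+60],(800,600),interpolation=cv2.INTER_CUBIC)[:,:,::-1])
E
```

```text
[560.3407764   77.85912362  85.60833139] [ 0.95198077  0.04019165 -0.33540301]
[561.73251304  77.47712967  87.30891036] [0.30119189 0.14418258 0.39257173]
[279.375 156.875] [299.625 166.375] [561.9  73.5  47.9 561.3  77.   45.2  39.8] 122.70891036111294
```

apply_moves:
  deltas:
    - {"xyz": [0, -0.04, 0.2], "turn": [0, 0, 0]}
    - {"xyz": [0, 0, 0.2], "turn": [0, 0, 0]}
    - {"xyz": [0, 0, 0.2], "turn": [0, 0, 0]}
    - {"xyz": [0, 0, 0], "turn": [0, 0, 0]}

```text
time: 6.87
tool_pos: [558.5, 77.5, 66.7]
ee_rot: [-2.492, -1.91, 0.003]
force: [-0.8, 0.6, -2.6]
finger_gap: 0.534
grip_force: 30.0
```

apply_moves:
  deltas:
    - {"xyz": [0, 0, 0.2], "turn": [0, 0, 0]}
    - {"xyz": [0, 0, 0.2], "turn": [0, 0, 0]}
    - {"xyz": [0, 0, 0], "turn": [0, 0, 0]}

```text
time: 7.12
tool_pos: [558.8, 77.4, 54.8]
ee_rot: [-2.492, -1.911, 0.003]
force: [0.2, 0.3, -1.3]
finger_gap: 0.537
grip_force: 30.0
```

apply_moves:
  deltas:
    - {"xyz": [0, 0.03, 0.12], "turn": [0, 0, 0]}
    - {"xyz": [0, 0, 0.1], "turn": [0, 0, 0]}
    - {"xyz": [0, 0, 0], "turn": [0, 0, 0]}

```text
time: 7.37
tool_pos: [560.4, 77.2, 49.1]
ee_rot: [-2.493, -1.911, 0.001]
force: [-0.2, -0.2, -0.8]
finger_gap: 0.537
grip_force: 30.0
```

```bash
python3 - <<'E'
from h import *
s=readout.read_state();print(s['tool_pos'],s['force'])
c=cams.capture("side");s=readout.read_state();print(s['tool_pos'],s['force'])
E
```

```text
[560.3657271   77.1742261   49.11423953] [-0.18450175 -0.20603499 -0.8194297 ]
[560.42628112  77.21141515  49.35619291] [-0.72604469 -0.09741362 -0.92307615]
```

apply_moves:
  deltas:
    - {"xyz": [0, 0, 0.03], "turn": [0, 0, 0]}
    - {"xyz": [0, 0, 0], "turn": [0, 0, 0]}
    - {"xyz": [0, 0, 0], "turn": [0, 0, 0]}
    - {"xyz": [0, 0, 0], "turn": [0, 0, 0]}
  fingers: 0.75

```text
time: 7.75
tool_pos: [561.0, 77.2, 49.2]
ee_rot: [2.493, 1.911, 0.001]
force: [0.4, 0.4, -0.2]
finger_gap: 0.752
grip_force: 0.0
```

apply_moves:
  deltas:
    - {"xyz": [0, 0, -0.5], "turn": [0, 0, 0]}
    - {"xyz": [0, 0, -0.8], "turn": [0, 0, 0]}
    - {"xyz": [0, 0, -0.9], "turn": [0, 0, 0]}
    - {"xyz": [0, 0, -0.9], "turn": [0, 0, 0]}
    - {"xyz": [0, 0, -0.4], "turn": [0, 0, 0]}
    - {"xyz": [0, 0, 0], "turn": [0, 0, 0]}

```text
time: 8.25
tool_pos: [563.0, 77.1, 157.4]
ee_rot: [2.489, 1.909, 0.008]
force: [0.3, 0.9, 0.2]
finger_gap: 0.752
grip_force: 0.0
```

```bash
python3 - <<'E'
from h import *
s=readout.read_state();print(s['tool_pos'],s['force'])
plan((494,249.5,130,1.308),(494,249.5,38,1.308),v=28)
c=cams.capture("top"); print("yel",circ(c,hull(c["img"],(18,100,110),(34,255,255),(165,225,45,45)),74))
x,y=proj(c,[[494,250,74]])[0]; print(x,y)
E
```

```text
[562.99775808  77.11898417 157.42293968] [0.2619428  0.85770485 0.18410452]
7 x [ 0.707 -0.531  0.129  0.   ] tilt [0.01, 0.0]
4 x [0.    0.002 0.768 0.   ] tilt [0.0, 0.0]
yel [494.5 257.7  43.2 495.5 264.6  18.7  43.1]
186.64174553322772 246.99333491620808
```

apply_moves:
  deltas:
    - {"xyz": [0.71, -0.52, 0.13], "turn": [0, 0, 0]}
    - {"xyz": [0.71, -0.52, 0.13], "turn": [0, 0, 0]}
    - {"xyz": [0.71, -0.52, 0.13], "turn": [0, 0, 0]}
    - {"xyz": [0.71, -0.52, 0.13], "turn": [0, 0, 0]}
    - {"xyz": [0.71, -0.52, 0.13], "turn": [0, 0, 0]}
    - {"xyz": [0.71, -0.52, 0.13], "turn": [0, 0, 0]}
    - {"xyz": [0.71, -0.52, 0.13], "turn": [0, 0, 0]}
    - {"xyz": [0, 0, 0], "turn": [0, 0, 0]}

```text
time: 8.97
tool_pos: [489.9, 252.4, 123.1]
ee_rot: [-2.487, -1.913, 0.007]
force: [-0.8, -0.2, 0.1]
finger_gap: 0.751
grip_force: 0.0
```

apply_moves:
  deltas:
    - {"xyz": [0, 0, 0], "turn": [0, 0, 0]}
    - {"xyz": [0, 0, 0], "turn": [0, 0, 0]}
    - {"xyz": [0, 0, 0], "turn": [0, 0, 0]}

```text
time: 9.22
tool_pos: [493.9, 248.6, 125.8]
ee_rot: [-2.494, -1.91, 0.002]
force: [-0.3, 0.1, 0.4]
finger_gap: 0.749
grip_force: 0.0
```

```bash
python3 - <<'E'
from h import *
s=readout.read_state();print(s['tool_pos'],s['force'])
plan((494,249.5,s['tool_pos'][2],1.308),(494,249.5,38,1.308),v=28)
E
```

```text
[493.94238905 248.59299747 125.76934304] [-0.30643712  0.09180834  0.44494913]
1 x [ 0.03 -0.01  0.   -0.01] tilt [-0.01, 0.01]
4 x [0.    0.    0.732 0.   ] tilt [0.0, 0.0]
```

apply_moves:
  deltas:
    - {"xyz": [0.03, 0, 0.73], "turn": [0, 0, 0]}
    - {"xyz": [0, 0, 0.73], "turn": [0, 0, 0]}
    - {"xyz": [0, 0, 0.73], "turn": [0, 0, 0]}
    - {"xyz": [0, 0, 0.73], "turn": [0, 0, 0]}
    - {"xyz": [0, 0, 0], "turn": [0, 0, 0]}
    - {"xyz": [0, 0, 0], "turn": [0, 0, 0]}
    - {"xyz": [0, 0, 0], "turn": [0, 0, 0]}

```text
time: 9.8
tool_pos: [495.2, 250.0, 39.9]
ee_rot: [2.494, 1.91, 0.002]
force: [-0.5, 0.0, 0.1]
finger_gap: 0.755
grip_force: 0.0
```

apply_moves:
  deltas:
    - {"xyz": [0, 0, 0], "turn": [0, 0, 0]}
    - {"xyz": [0, 0, 0], "turn": [0, 0, 0]}
    - {"xyz": [0, 0, 0], "turn": [0, 0, 0]}
    - {"xyz": [0, 0, 0], "turn": [0, 0, 0]}
    - {"xyz": [0, 0, 0], "turn": [0, 0, 0]}
    - {"xyz": [0, 0, 0], "turn": [0, 0, 0]}
  fingers: 0.3

```text
time: 10.3
tool_pos: [494.9, 250.7, 40.1]
ee_rot: [2.492, 1.911, 0.003]
force: [-1.3, -0.8, 6.6]
finger_gap: 0.541
grip_force: 29.8
```

apply_moves:
  deltas:
    - {"xyz": [0, 0, -0.8], "turn": [0, 0, 0]}
    - {"xyz": [0, 0, -0.8], "turn": [0, 0, 0]}
    - {"xyz": [0, 0, -0.8], "turn": [0, 0, 0]}
    - {"xyz": [0, 0, -0.8], "turn": [0, 0, 0]}
    - {"xyz": [0, 0, -0.8], "turn": [0, 0, 0]}
    - {"xyz": [0, 0, 0], "turn": [0, 0, 0]}
    - {"xyz": [0, 0, 0], "turn": [0, 0, 0]}
    - {"xyz": [0, 0, 0], "turn": [0, 0, 0]}

```text
time: 10.97
tool_pos: [493.2, 250.2, 157.6]
ee_rot: [-2.492, -1.911, 0.003]
force: [-0.2, -0.0, -2.3]
finger_gap: 0.538
grip_force: 29.8
```

```bash
python3 - <<'E'
from h import *
s=readout.read_state();print(s['tool_pos'],s['force'])
plan((531.3,-31.3,155,1.308),(531.3,-31.3,85,1.308),v=30)
E
```

```text
[493.22170218 250.21928766 157.64824939] [-0.15770576 -0.00719821 -2.25952012]
10 x [-0.873  0.366  0.009  0.   ] tilt [0.0, 0.0]
3 x [0.    0.    0.777 0.   ] tilt [0.0, 0.0]
```

apply_moves:
  deltas:
    - {"xyz": [-0.87, 0.37, 0], "turn": [0, 0, 0]}
    - {"xyz": [-0.87, 0.37, 0], "turn": [0, 0, 0]}
    - {"xyz": [-0.87, 0.36, 0], "turn": [0, 0, 0]}
    - {"xyz": [-0.87, 0.37, 0], "turn": [0, 0, 0]}
    - {"xyz": [-0.87, 0.37, 0], "turn": [0, 0, 0]}
    - {"xyz": [-0.88, 0.36, 0], "turn": [0, 0, 0]}
    - {"xyz": [-0.87, 0.37, 0], "turn": [0, 0, 0]}
    - {"xyz": [-0.88, 0.36, 0], "turn": [0, 0, 0]}

```text
time: 11.63
tool_pos: [523.2, 24.3, 156.6]
ee_rot: [-2.491, -1.91, 0.004]
force: [1.1, -0.1, -2.3]
finger_gap: 0.539
grip_force: 29.8
```

apply_moves:
  deltas:
    - {"xyz": [-0.87, 0.37, 0], "turn": [0, 0, 0]}
    - {"xyz": [-0.88, 0.36, 0], "turn": [0, 0, 0]}
    - {"xyz": [0, 0, 0.5], "turn": [0, 0, 0]}
    - {"xyz": [0, 0, 0.8], "turn": [0, 0, 0]}
    - {"xyz": [0, 0, 0.8], "turn": [0, 0, 0]}
    - {"xyz": [0, 0, 0], "turn": [0, 0, 0]}
    - {"xyz": [0, 0, 0], "turn": [0, 0, 0]}
    - {"xyz": [0, 0, 0], "turn": [0, 0, 0]}

```text
time: 12.3
tool_pos: [532.1, -30.9, 95.8]
ee_rot: [-2.492, -1.911, 0.001]
force: [0.1, 0.9, -0.7]
finger_gap: 0.534
grip_force: 29.8
```

```bash
python3 - <<'E'
from h import *
P=[]
for k in range(4): c=cams.capture("side"); P.append(readout.read_state()['tool_pos'])
s=readout.read_state();m=np.mean(P,0);print(m,s['force'])
I=c["img"]; z=m[2]+34.5
x,y=proj(c,[[m[0],m[1],z]])[0].astype(int)
h=hull(I,(18,90,100),(34,255,255),(x-16,y-14,32,22)); print(h.min(0),h.max(0),circ(c,h,z),z)
dx,dy=np.array([531.3,-31.3])-m[:2]; a=1.308
print("tool corr units",(np.cos(a)*dx+np.sin(a)*dy)/30,(np.sin(a)*dx-np.cos(a)*dy)/30)
t=cams.capture("top");
print("red in pocket side",circ(c,hull(I,(165,50,90),(180,255,255),(265,160,50,40)),83))
E
```

```text
[533.02258195 -31.0576595   97.06786962] [-0.15186671  0.52323256 -1.45757079]
[264.125 181.125] [285.375 192.375] [533.7 -35.5  47.3 532.3 -34.2  43.4  39.9] 131.5678696230313
tool corr units -0.022717196424612274 -0.05334951413872749
red in pocket side [545.8  62.5  20.9 545.8  62.5  13.6  16. ]
```

apply_moves:
  deltas:
    - {"xyz": [-0.01, -0.05, 0.3], "turn": [0, 0, 0]}
    - {"xyz": [0, 0, 0.35], "turn": [0, 0, 0]}
    - {"xyz": [0, 0, 0.35], "turn": [0, 0, 0]}
    - {"xyz": [0, 0, 0], "turn": [0, 0, 0]}
    - {"xyz": [0, 0, 0], "turn": [0, 0, 0]}

```text
time: 12.97
tool_pos: [529.5, -30.6, 64.5]
ee_rot: [-2.491, -1.91, 0.003]
force: [0.6, 0.2, -1.5]
finger_gap: 0.534
grip_force: 29.8
```

apply_moves:
  deltas:
    - {"xyz": [0, 0, 0.25], "turn": [0, 0, 0]}
    - {"xyz": [0, 0, 0.2], "turn": [0, 0, 0]}
    - {"xyz": [0, 0, 0], "turn": [0, 0, 0]}
    - {"xyz": [0, 0, 0], "turn": [0, 0, 0]}

```text
time: 13.3
tool_pos: [530.3, -30.8, 51.9]
ee_rot: [-2.492, -1.911, 0.001]
force: [0.6, -0.3, -1.6]
finger_gap: 0.54
grip_force: 29.8
```

apply_moves:
  deltas:
    - {"xyz": [0, 0, 0.08], "turn": [0, 0, 0]}
    - {"xyz": [0, 0, 0], "turn": [0, 0, 0]}
    - {"xyz": [0, 0, 0], "turn": [0, 0, 0]}

```text
time: 13.55
tool_pos: [530.7, -30.9, 50.1]
ee_rot: [2.493, 1.912, 0.0]
force: [0.6, -0.0, -1.7]
finger_gap: 0.54
grip_force: 29.8
```

apply_moves:
  deltas:
    - {"xyz": [0, 0, 0], "turn": [0, 0, 0]}
    - {"xyz": [0, 0, 0], "turn": [0, 0, 0]}
    - {"xyz": [0, 0, 0], "turn": [0, 0, 0]}
    - {"xyz": [0, 0, 0], "turn": [0, 0, 0]}
  fingers: 0.75

```text
time: 13.88
tool_pos: [530.9, -31.0, 50.3]
ee_rot: [2.493, 1.911, 0.001]
force: [-0.4, -0.3, -0.1]
finger_gap: 0.747
grip_force: 0.0
```

apply_moves:
  deltas:
    - {"xyz": [0, 0, -0.5], "turn": [0, 0, 0]}
    - {"xyz": [0, 0, -0.8], "turn": [0, 0, 0]}
    - {"xyz": [0, 0, -0.9], "turn": [0, 0, 0]}
    - {"xyz": [0, 0, -0.9], "turn": [0, 0, 0]}
    - {"xyz": [0, 0, -0.4], "turn": [0, 0, 0]}

```text
time: 14.3
tool_pos: [532.5, -31.4, 158.7]
ee_rot: [2.49, 1.909, 0.005]
force: [0.2, -0.5, 0.7]
finger_gap: 0.745
grip_force: 0.0
```

```bash
python3 - <<'E'
from h import *
s=readout.read_state();print(s['tool_pos'],s['force'])
for r in plan((482.5,-264.7,130,2.68)): print(r['xyz'],r['turn'])
E
```

```text
[532.4622101  -31.37177772 158.70926782] [ 0.18962664 -0.54762185  0.68221085]
2 x [-0.47   0.005  0.06  -0.92 ] tilt [0.0, 0.0]
2 x [-0.46  -0.07   0.06  -0.925] tilt [0.0, 0.0]
2 x [-0.445 -0.145  0.055 -0.925] tilt [0.0, 0.0]
2 x [-0.415 -0.215  0.055 -0.925] tilt [0.0, 0.0]
2 x [-0.38  -0.275  0.055 -0.925] tilt [0.0, 0.0]
2 x [-0.325 -0.335  0.055 -0.925] tilt [0.01, 0.01]
2 x [-0.27  -0.38   0.055 -0.925] tilt [0.01, 0.01]
2 x [-0.205 -0.42   0.055 -0.925] tilt [0.01, 0.0]
1 x [-0.15 -0.44  0.06 -0.93] tilt [0.01, 0.0]
[-0.47, 0.02, 0.06] [0.0, 0.0, -0.92]
[-0.47, -0.01, 0.06] [0.0, 0.0, -0.92]
[-0.46, -0.05, 0.06] [0.0, 0.0, -0.93]
[-0.46, -0.09, 0.06] [0.0, 0.0, -0.92]
[-0.45, -0.13, 0.06] [0.0, 0.0, -0.93]
[-0.44, -0.16, 0.05] [0.0, 0.0, -0.92]
[-0.42, -0.2, 0.06] [0.0, 0.0, -0.93]
[-0.41, -0.23, 0.05] [0.0, 0.01, -0.92]
[-0.39, -0.26, 0.06] [0.0, 0.0, -0.93]
[-0.37, -0.29, 0.05] [0.0, 0.01, -0.92]
[-0.34, -0.32, 0.05] [0.01, 0.01, -0.93]
[-0.31, -0.35, 0.06] [0.0, 0.0, -0.92]
[-0.29, -0.37, 0.05] [0.01, 0.01, -0.93]
[-0.25, -0.39, 0.06] [0.0, 0.0, -0.92]
[-0.22, -0.41, 0.05] [0.01, 0.0, -0.93]
[-0.19, -0.43, 0.06] [0.0, 0.01, -0.92]
[-0.15, -0.44, 0.06] [0.01, 0.0, -0.93]
```

apply_moves:
  deltas:
    - {"xyz": [-0.47, 0.02, 0.06], "turn": [0, 0, -0.92]}
    - {"xyz": [-0.47, -0.01, 0.06], "turn": [0, 0, -0.92]}
    - {"xyz": [-0.46, -0.05, 0.06], "turn": [0, 0, -0.93]}
    - {"xyz": [-0.46, -0.09, 0.06], "turn": [0, 0, -0.92]}
    - {"xyz": [-0.45, -0.13, 0.06], "turn": [0, 0, -0.93]}
    - {"xyz": [-0.44, -0.16, 0.05], "turn": [0, 0, -0.92]}
    - {"xyz": [-0.42, -0.2, 0.06], "turn": [0, 0, -0.93]}
    - {"xyz": [-0.41, -0.23, 0.05], "turn": [0, 0, -0.92]}

```text
time: 14.97
tool_pos: [506.3, -141.2, 140.5]
ee_rot: [-1.753, -2.606, 0.0]
force: [-0.4, 0.1, 0.7]
finger_gap: 0.754
grip_force: 0.0
```

apply_moves:
  deltas:
    - {"xyz": [-0.39, -0.26, 0.06], "turn": [0, 0, -0.93]}
    - {"xyz": [-0.37, -0.29, 0.05], "turn": [0, 0, -0.92]}
    - {"xyz": [-0.34, -0.32, 0.05], "turn": [0, 0, -0.93]}
    - {"xyz": [-0.31, -0.35, 0.06], "turn": [0, 0, -0.92]}
    - {"xyz": [-0.29, -0.37, 0.05], "turn": [0, 0, -0.93]}
    - {"xyz": [-0.25, -0.39, 0.06], "turn": [0, 0, -0.92]}
    - {"xyz": [-0.22, -0.41, 0.05], "turn": [0, 0, -0.93]}
    - {"xyz": [-0.19, -0.43, 0.06], "turn": [0, 0, -0.92]}

```text
time: 15.63
tool_pos: [483.1, -251.0, 127.3]
ee_rot: [-0.836, -3.028, -0.0]
force: [0.3, -0.1, -0.4]
finger_gap: 0.748
grip_force: 0.0
```

apply_moves:
  deltas:
    - {"xyz": [-0.15, -0.44, 0.06], "turn": [0, 0, -0.93]}
    - {"xyz": [0, 0, 0], "turn": [0, 0, 0]}
    - {"xyz": [0, 0, 0], "turn": [0, 0, 0]}
    - {"xyz": [0, 0, 0], "turn": [0, 0, 0]}
    - {"xyz": [0, 0, 0], "turn": [0, 0, 0]}

```text
time: 16.05
tool_pos: [480.7, -263.2, 126.1]
ee_rot: [-0.72, -3.058, -0.001]
force: [-0.2, 0.5, 0.3]
finger_gap: 0.752
grip_force: 0.0
```

```bash
python3 - <<'E'
from h import *
P=[]
for k in range(3): c=cams.capture("side"); P.append(readout.read_state()['tool_pos'])
s=readout.read_state();print(np.mean(P,0),s['joint_positions'])
plan((482.5,-264.7,s['tool_pos'][2],2.68),(482.5,-264.7,41,2.68))
t=cams.capture("top"); I=t["img"]
print("red top",circ(t,hull(I,(165,100,85),(180,255,255),(240,195,45,45)),83)); print("target",[560.4,76.9])
print("yel top",circ(t,hull(I,(18,150,110),(28,255,255),(292,215,35,35)),83)); print("target",[531.3,-31.3])
J=c["img"]
r=lambda i,x,y,w,h:cv2.resize(i[y:y+h,x:x+w],(400,300),interpolation=cv2.INTER_CUBIC)
cv2.imwrite("pics/g3.png",np.hstack([r(I,228,185,112,84),r(J,235,150,112,84)])[:,:,::-1])
E
```

```text
[ 480.7570642  -263.361551    126.24193785] [-7.17918539e-01  2.50978744e-01  1.76823565e+00  6.73782664e-05
  1.12234996e+00 -1.82746234e+00]
1 x [-0.07 -0.01  0.    0.  ] tilt [0.0, 0.0]
4 x [0.   0.   0.71 0.  ] tilt [0.0, 0.0]
red top [559.5  77.5  46.6 559.4  77.5  44.9  44.5]
target [560.4, 76.9]
yel top [529.8 -30.5  46.4 529.4 -31.3  43.7  44.4]
target [531.3, -31.3]
```

View pics/g3.png

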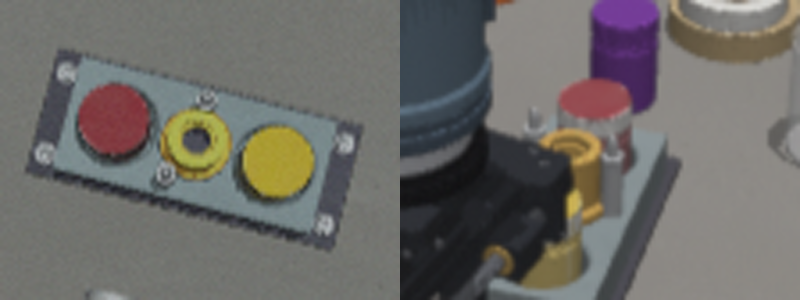

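Both jars stand down in the pockets: red at top crop (115,120) and yellow at (278,162), each centred within about 1.5 mm. Next I'll grip the knob.

apply_moves:
  deltas:
    - {"xyz": [-0.09, 0, 0.3], "turn": [0, 0, 0]}
    - {"xyz": [0, 0, 0.8], "turn": [0, 0, 0]}
    - {"xyz": [0, 0, 0.8], "turn": [0, 0, 0]}
    - {"xyz": [0, 0, 0.8], "turn": [0, 0, 0]}
    - {"xyz": [0, 0, 0.14], "turn": [0, 0, 0]}
    - {"xyz": [0, 0, 0], "turn": [0, 0, 0]}
    - {"xyz": [0, 0, 0], "turn": [0, 0, 0]}
    - {"xyz": [0, 0, 0], "turn": [0, 0, 0]}

```text
time: 16.92
tool_pos: [484.0, -266.0, 42.4]
ee_rot: [0.718, 3.056, -0.002]
force: [-0.3, -0.1, -0.2]
finger_gap: 0.749
grip_force: 0.0
```

apply_moves:
  deltas:
    - {"xyz": [0, 0, 0], "turn": [0, 0, 0]}
    - {"xyz": [0, 0, 0], "turn": [0, 0, 0]}
    - {"xyz": [0, 0, 0], "turn": [0, 0, 0]}
    - {"xyz": [0, 0, 0], "turn": [0, 0, 0]}
    - {"xyz": [0, 0, 0], "turn": [0, 0, 0]}
    - {"xyz": [0, 0, 0], "turn": [0, 0, 0]}
    - {"xyz": [0, 0, 0], "turn": [0, 0, 0]}
  fingers: 0.2

```text
time: 17.5
tool_pos: [483.2, -265.6, 41.4]
ee_rot: [0.718, 3.058, -0.001]
force: [-0.8, 0.1, 4.7]
finger_gap: 0.418
grip_force: 30.0
```

```bash
python3 - <<'E'
from h import *
P=[]
for k in range(3): c=cams.capture("side"); P.append(readout.read_state()['tool_pos'])
s=readout.read_state();print(s['time'],np.mean(P,0),s['ee_rot'],s['force'],s['finger_gap'],s['joint_positions'][[0,5]])
E
```

```text
17.65 [ 483.21555869 -265.63748055   41.45818131] [ 7.18338250e-01  3.05775412e+00 -7.02001240e-04] [-0.72401799 -0.75784383  5.51811704] 0.42165846014162545 [-0.71784419 -1.82707945]
```

apply_moves:
  deltas:
    - {"xyz": [0, 0, -0.2], "turn": [0, 0, 0]}
    - {"xyz": [0, 0, -0.4], "turn": [0, 0, 0]}
    - {"xyz": [0, 0, -0.7], "turn": [0, 0, 0]}
    - {"xyz": [0, 0, -0.8], "turn": [0, 0, 0]}
    - {"xyz": [0, 0, -0.8], "turn": [0, 0, 0]}
    - {"xyz": [0, 0, -0.7], "turn": [0, 0, 0]}
    - {"xyz": [0, 0, -0.5], "turn": [0, 0, 0]}
    - {"xyz": [0, 0, -0.2], "turn": [0, 0, 0]}

```text
time: 18.32
tool_pos: [483.8, -265.7, 172.9]
ee_rot: [0.717, 3.055, -0.002]
force: [0.4, 0.3, -3.6]
finger_gap: 0.422
grip_force: 30.0
```

```bash
python3 - <<'E'
from h import *
P=[]
for k in range(3): c=cams.capture("side"); P.append(readout.read_state()['tool_pos'])
s=readout.read_state();m=np.mean(P,0);print(s['time'],m,s['ee_rot'],s['force'],s['finger_gap'])
plan((546.5,22.7,172,2.62),v=24)
h=hull(c["img"],(0,0,140),(180,25,255),(190,170,110,120),amin=2000); print(h.min(0),h.max(0)); print("lid side",rect(c,h,m[2]-34))
J=c["img"]; cv2.imwrite("pics/g4.png",cv2.resize(J[150:330,150:390],(800,600),interpolation=cv2.INTER_CUBIC)[:,:,::-1])
E
```

```text
18.4667 [ 483.30487175 -265.4163951   171.26459548] [-7.18308557e-01 -3.05809010e+00 -4.01975262e-04] [-0.36904559  0.01522611 -4.70876351] 0.42070486868809603
11 x [ 0.198  0.729 -0.005  0.053] tilt [0.0, 0.0]
2 x [ 0.22   0.72  -0.005  0.055] tilt [0.0, 0.0]
[227.625 210.125] [299.375 289.375]
lid side [ 5.25479e+02 -2.20524e+02  2.04988e+02  1.11475e+02 -5.00000e-03]
```

View pics/g4.png

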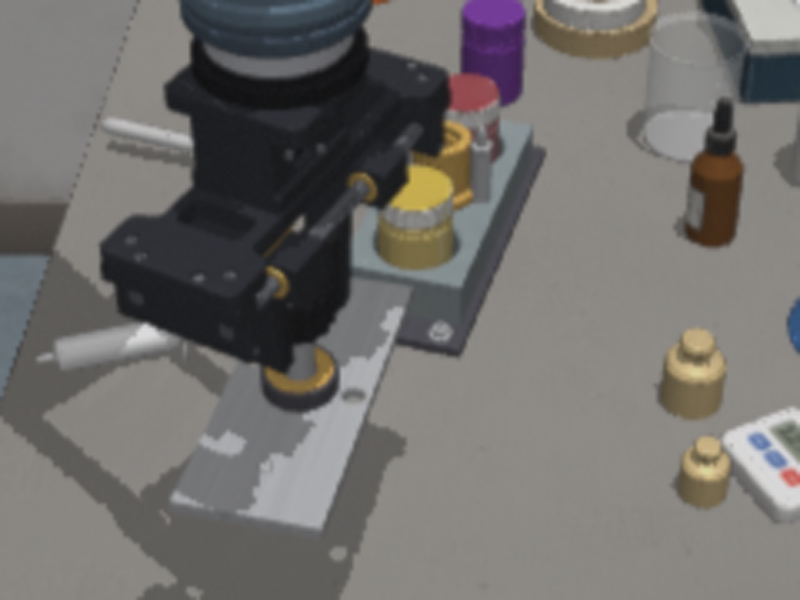

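apply_moves:
  deltas:
    - {"xyz": [0.1, 0.36, 0], "turn": [0, 0, 0.05]}
    - {"xyz": [0.2, 0.73, 0], "turn": [0, 0, 0.05]}
    - {"xyz": [0.2, 0.73, 0], "turn": [0, 0, 0.05]}
    - {"xyz": [0.2, 0.73, 0], "turn": [0, 0, 0.05]}
    - {"xyz": [0.2, 0.73, 0], "turn": [0, 0, 0.05]}
    - {"xyz": [0.2, 0.73, 0], "turn": [0, 0, 0.05]}
    - {"xyz": [0.2, 0.73, 0], "turn": [0, 0, 0.05]}
    - {"xyz": [0.2, 0.73, 0], "turn": [0, 0, 0.05]}

```text
time: 19.13
tool_pos: [517.4, -96.5, 168.2]
ee_rot: [-0.771, -3.042, -0.001]
force: [0.6, 0.4, -4.7]
finger_gap: 0.422
grip_force: 30.0
```

apply_moves:
  deltas:
    - {"xyz": [0.2, 0.73, 0], "turn": [0, 0, 0.05]}
    - {"xyz": [0.2, 0.73, 0], "turn": [0, 0, 0.05]}
    - {"xyz": [0.22, 0.73, 0], "turn": [0, 0, 0.05]}
    - {"xyz": [0.22, 0.72, 0], "turn": [0, 0, 0.06]}
    - {"xyz": [0.22, 0.72, 0], "turn": [0, 0, 0.06]}
    - {"xyz": [0.1, 0.36, 0], "turn": [0, 0, 0.06]}
    - {"xyz": [0, 0, 0], "turn": [0, 0, 0]}
    - {"xyz": [0, 0, 0], "turn": [0, 0, 0]}

```text
time: 19.8
tool_pos: [545.0, 23.8, 168.5]
ee_rot: [-0.812, -3.032, 0.001]
force: [-0.4, -1.1, -4.2]
finger_gap: 0.419
grip_force: 30.0
```

```bash
python3 - <<'E'
from h import *
P=[]
for k in range(4): c=cams.capture("side"); P.append(readout.read_state()['tool_pos'])
t=cams.capture("top")
s=readout.read_state();m=np.mean(P,0);print(s['time'],m,s['ee_rot'],s['force'],s['joint_positions'][[0,5]])
plan((546.5,22.7,171.5,2.62),v=24)
for n,c in (("s",c),("t",t)):
    x,y=proj(c,[[m[0],m[1],m[2]-36]])[0].astype(int); print(n,x,y)
    globals()[n]=cv2.resize(c["img"][y-40:y+50,x-60:x+60],None,fx=6.66,fy=6.66,interpolation=cv2.INTER_CUBIC)[:,:,::-1]
cv2.imwrite("pics/g5s.png",s);cv2.imwrite("pics/g5t.png",t)
E
```

```text
20.05 [545.41514104  22.47157542 169.16849861] [-8.17108875e-01 -3.03291827e+00  2.75368488e-04] [-0.39561491 -0.23951986 -3.82213469] [-0.1770914 -1.2215088]
1 x [-0.01  0.03 -0.06 -0.05] tilt [0.0, -0.01]
s 281 170
t 283 221
```

View pics/g5s.png

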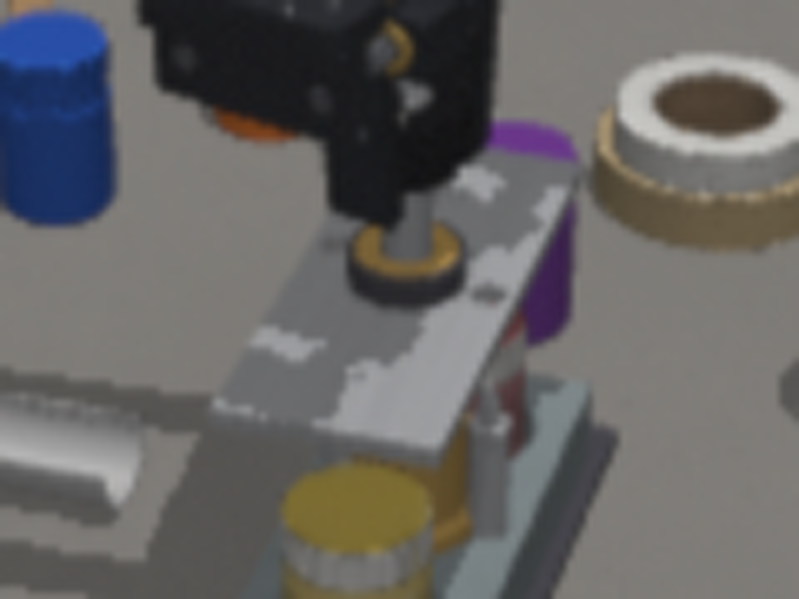

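The lid hangs level over the clamp. In the crop its holes are at (487,292) and (333,240), with corners at (440,447), (580,163) and (213,404).

```bash
python3 - <<'E'
from h import *
c=cams.capture("side"); m=readout.read_state()['tool_pos']; print(m)
f=lambda x,y:((x+.5)/6.66-.5+221,(y+.5)/6.66-.5+130)
for z in (131,135):
    fr,br,fl,h1,h2,hub=cast(c,[f(440,447),f(580,163),f(213,404),f(487,292),f(333,240),f(406,248)],z)[:,:2]
    e=br-fr; g=fr-fl; print(z,"len",np.linalg.norm(e),np.linalg.norm(g),"yaw long",np.arctan2(-e[0],e[1]),"short",np.arctan2(g[1],g[0]))
    d=h1-h2; print("holes",h1,h2,np.linalg.norm(d),"yaw",np.arctan2(d[1],d[0])-np.arctan2(-14,54))
    center=(br+fl)/2; print("center",center)
# clamp pins measured earlier in the same camera
d=np.array([572.1,13.07])-np.array([523.72,42.88]); print("clamp side yaw",np.arctan2(d[1],d[0])-np.arctan2(-14,54))
E
```

```text
[545.95164218  21.94791994 169.86094295]
131 len 169.96621924664615 71.90906462749405 yaw long -0.26609394855354923 short -0.28362467408367
holes [570.64859873  16.65666214] [520.39758782  45.98822469] 58.18508966208571 yaw -0.274674588423443
center [544.8507687   24.68568565]
135 len 168.76121563288604 71.3992534242895 yaw long -0.2660939485535491 short -0.28362467408366854
holes [570.59951339  10.578979  ] [520.70476533  39.70259058] 57.772576848536325 yaw -0.274674588423443
center [544.98458134  18.55107942]
clamp side yaw -0.2985457799223102
```

apply_moves:
  deltas:
    - {"xyz": [-0.03, 0.02, 0.3], "turn": [0, 0, 0]}
    - {"xyz": [0, 0, 0.4], "turn": [0, 0, 0]}
    - {"xyz": [0, 0, 0.2], "turn": [0, 0, 0]}
    - {"xyz": [0, 0, 0], "turn": [0, 0, 0]}
    - {"xyz": [0, 0, 0], "turn": [0, 0, 0]}
    - {"xyz": [0, 0, 0], "turn": [0, 0, 0]}
    - {"xyz": [0, 0, 0], "turn": [0, 0, 0]}

```text
time: 20.68
tool_pos: [547.5, 22.7, 143.4]
ee_rot: [0.815, 3.033, 0.0]
force: [-0.5, -0.3, -3.7]
finger_gap: 0.421
grip_force: 30.0
```

```bash
python3 - <<'E'
from h import *
P=[];F=[]
for k in range(6): c=cams.capture("side"); q=readout.read_state();P.append(q['tool_pos']);F.append(q['force'])
print(np.mean(P,0),np.mean(F,0),q['ee_rot'])
plan((546.7,22.6,np.mean(P,0)[2],2.62))
E
```

```text
[547.47580397  22.70566227 143.40786939] [-0.05172539  0.0172187  -3.84161   ] [8.15230175e-01 3.03348259e+00 7.47939100e-05]
1 x [ 0.02 -0.01  0.   -0.04] tilt [0.0, 0.01]
```

apply_moves:
  deltas:
    - {"xyz": [0.01, 0, 0.1], "turn": [0, 0, 0]}
    - {"xyz": [0, 0, 0.1], "turn": [0, 0, 0]}
    - {"xyz": [0, 0, 0.1], "turn": [0, 0, 0]}
    - {"xyz": [0, 0, 0.1], "turn": [0, 0, 0]}
    - {"xyz": [0, 0, 0], "turn": [0, 0, 0]}
    - {"xyz": [0, 0, 0], "turn": [0, 0, 0]}
    - {"xyz": [0, 0, 0], "turn": [0, 0, 0]}

```text
time: 21.57
tool_pos: [546.6, 22.7, 130.7]
ee_rot: [-0.815, -3.033, 0.001]
force: [-0.9, -0.6, -6.0]
finger_gap: 0.426
grip_force: 30.0
```

```bash
python3 - <<'E'
from h import *
c=cams.capture("side"); q=readout.read_state();print(q['tool_pos'],q['force'],q['torque'])
f=lambda v:v.round(1).tolist()
# predicted hole & corner pixels of the lid top if still hanging on the knob
a=-.265;R=np.array([[np.cos(a),-np.sin(a)],[np.sin(a),np.cos(a)]])
o=q['tool_pos'][:2];z=q['tool_pos'][2]-34
pts=[[27,0],[-27,14],[36,86],[36,-86],[-36,-86]]
print("hang",f(proj(c,[[*(o+R@p),z] for p in pts])))
J=c["img"]; cv2.imwrite("pics/g6.png",cv2.resize(J[125:215,221:341],None,fx=6.66,fy=6.66,interpolation=cv2.INTER_CUBIC)[:,:,::-1])
g=cv2.cvtColor(J,cv2.COLOR_RGB2GRAY).astype(int)
# front edge of lid: vertical profile of columns near the near-left corner
for u in (262,268,274): print(u,g[180:220,u].tolist())
E
```

```text
[546.64813804  22.72082905 130.74400196] [-1.17787921 -2.53574086 -4.61404271] [-0.36413451  0.01805414 -0.0260342 ]
hang [[294.4, 187.0], [272.4, 179.4], [308.1, 167.0], [287.4, 211.1], [253.7, 204.9]]
262 [123, 123, 124, 124, 123, 124, 123, 123, 123, 122, 119, 104, 104, 111, 145, 155, 156, 149, 121, 108, 108, 108, 108, 108, 107, 108, 108, 107, 97, 93, 91, 88, 87, 86, 87, 89, 88, 87, 86, 83]
268 [120, 113, 109, 108, 107, 107, 107, 107, 107, 107, 108, 108, 107, 106, 107, 115, 146, 151, 125, 110, 107, 107, 107, 107, 107, 107, 107, 107, 106, 97, 91, 94, 96, 103, 107, 106, 106, 101, 97, 99]
274 [87, 74, 66, 59, 50, 46, 49, 51, 70, 96, 104, 105, 106, 106, 106, 106, 107, 106, 106, 107, 139, 141, 141, 149, 155, 157, 158, 158, 158, 154, 122, 96, 91, 101, 110, 115, 115, 114, 111, 104]
```

apply_moves:
  deltas:
    - {"xyz": [0, -0.02, 0.1], "turn": [0, 0, 0]}
    - {"xyz": [0, 0, 0.1], "turn": [0, 0, 0]}
    - {"xyz": [0, 0, 0], "turn": [0, 0, 0]}
    - {"xyz": [0, 0, 0], "turn": [0, 0, 0]}
    - {"xyz": [0, 0, 0], "turn": [0, 0, 0]}

```text
time: 22.03
tool_pos: [547.0, 22.3, 125.4]
ee_rot: [0.815, 3.033, 0.0]
force: [-0.3, -1.2, -1.0]
finger_gap: 0.421
grip_force: 30.0
```

```bash
cat > look.py <<'E'
from h import *
F=[];P=[];T=[]
for k in range(3): c=cams.capture("side"); q=readout.read_state();F.append(q['force']);P.append(q['tool_pos']);T.append(q['torque'])
print(q['time'],np.mean(P,0).round(1),np.mean(F,0).round(1),np.mean(T,0).round(2),'j6',q['joint_positions'][5].round(3),q['finger_gap'].round(3),q['grip_force'])
a=-.265;R=np.array([[np.cos(a),-np.sin(a)],[np.sin(a),np.cos(a)]]);o=np.mean(P,0)[:2]
g=cv2.cvtColor(c["img"],cv2.COLOR_RGB2GRAY).astype(float)
# lid height from its front edge: last steep fall of brightness (lid end face -> background), compared with the predicted bottom edge
for lx in (-22,-8,10,22):
    out=[]
    u,v=proj(c,[[*(o+R@[lx,-86]),91]])[0]
    col=cv2.remap(g.astype(np.float32),np.full((240,1),u,np.float32),(v-12+np.arange(240)*.1).astype(np.float32)[:,None],cv2.INTER_LINEAR).ravel()
    print(lx,round(u,1),round(v,1),col[::10].astype(int).tolist(),"px/mm z:",(proj(c,[[*(o+R@[lx,-86]),92]])[0][1]-v).round(2))
E
python3 look.py
```

```text
Traceback (most recent call last):
  File "look.py", line 4, in <module>
    print(q['time'],np.mean(P,0).round(1),np.mean(F,0).round(1),np.mean(T,0).round(2),'j6',q['joint_positions'][5].round(3),q['finger_gap'].round(3),q['grip_force'])
                                                                                                                            ^^^^^^^^^^^^^^^^^^^^^
AttributeError: 'float' object has no attribute 'round'
```

```bash
sed -i "s/q\['finger_gap'\].round(3)/round(q['finger_gap'],3)/" look.py; python3 look.py
```

```text
22.3333 [547.   22.4 125.3] [ 0.7 -0.7 -1.3] [-0.06 -0.3   0.01] j6 -1.222 0.421 30.000284258276224
-22 260.3 208.4 [127, 142, 137, 116, 107, 107, 107, 107, 107, 108, 108, 107, 106, 101, 92, 89, 87, 86, 87, 88, 88, 88, 87, 86] px/mm z: -0.39
-8 266.8 209.6 [155, 154, 134, 113, 107, 107, 107, 107, 108, 108, 108, 107, 102, 93, 90, 96, 104, 108, 104, 95, 93, 95, 94, 88] px/mm z: -0.39
10 275.2 211.2 [109, 124, 143, 157, 148, 153, 157, 157, 157, 157, 157, 155, 145, 111, 94, 99, 110, 113, 112, 107, 103, 102, 100, 94] px/mm z: -0.39
22 280.9 212.2 [147, 151, 153, 154, 153, 154, 155, 155, 156, 157, 157, 156, 146, 114, 95, 91, 91, 88, 95, 98, 95, 90, 88, 88] px/mm z: -0.39
```

The lid edge appears at the seated height and its weight has come off the gripper, so the lid is seated. Next I'll lower the screw onto the thread.

apply_moves:
  deltas:
    - {"xyz": [0, 0, 0.05], "turn": [0, 0, 0]}
    - {"xyz": [0, 0, 0.05], "turn": [0, 0, 0]}
    - {"xyz": [0, 0, 0.05], "turn": [0, 0, 0]}
    - {"xyz": [0, 0, 0.05], "turn": [0, 0, 0]}
    - {"xyz": [0, 0, 0], "turn": [0, 0, 0]}
    - {"xyz": [0, 0, 0], "turn": [0, 0, 0]}

```text
time: 22.83
tool_pos: [546.9, 22.3, 119.5]
ee_rot: [0.815, 3.033, -0.0]
force: [-0.4, -1.0, 3.8]
finger_gap: 0.416
grip_force: 30.0
```

```bash
python3 look.py
```

```text
22.9833 [546.9  22.3 119.5] [-0.8 -0.5  4.4] [-0.09 -0.06 -0.04] j6 -1.222 0.42 29.99745201319456
-22 260.3 208.4 [128, 143, 136, 116, 107, 107, 107, 108, 108, 108, 108, 108, 106, 100, 91, 88, 87, 87, 87, 87, 88, 88, 87, 87] px/mm z: -0.39
-8 266.8 209.6 [152, 154, 147, 126, 111, 107, 107, 107, 108, 107, 107, 107, 102, 93, 89, 95, 103, 107, 104, 95, 93, 95, 93, 88] px/mm z: -0.39
10 275.2 211.2 [106, 114, 140, 155, 149, 153, 157, 158, 158, 158, 157, 155, 144, 110, 93, 97, 109, 113, 112, 107, 103, 103, 101, 93] px/mm z: -0.39
22 280.9 212.2 [141, 151, 153, 153, 154, 155, 155, 155, 156, 157, 157, 156, 145, 113, 94, 92, 91, 88, 95, 98, 95, 90, 88, 88] px/mm z: -0.39
```

apply_moves:
  deltas:
    - {"xyz": [0, 0, -0.003], "turn": [0, 0, -1]}
    - {"xyz": [0, 0, -0.003], "turn": [0, 0, -1]}
    - {"xyz": [0, 0, -0.003], "turn": [0, 0, -1]}
    - {"xyz": [0, 0, -0.003], "turn": [0, 0, -1]}
    - {"xyz": [0, 0, -0.003], "turn": [0, 0, -1]}
    - {"xyz": [0, 0, -0.003], "turn": [0, 0, -1]}
    - {"xyz": [0, 0, -0.003], "turn": [0, 0, -1]}
    - {"xyz": [0, 0, -0.003], "turn": [0, 0, -1]}

```text
time: 23.65
tool_pos: [545.7, 22.5, 119.0]
ee_rot: [0.278, -3.127, -0.001]
force: [-0.4, -0.7, 1.3]
finger_gap: 0.426
grip_force: 30.0
```

apply_moves:
  deltas:
    - {"xyz": [0, 0, -0.003], "turn": [0, 0, -1]}
    - {"xyz": [0, 0, -0.003], "turn": [0, 0, -1]}
    - {"xyz": [0, 0, -0.003], "turn": [0, 0, -1]}
    - {"xyz": [0, 0, -0.003], "turn": [0, 0, -1]}
    - {"xyz": [0, 0, -0.003], "turn": [0, 0, -1]}
    - {"xyz": [0, 0, -0.003], "turn": [0, 0, -1]}
    - {"xyz": [0, 0, -0.003], "turn": [0, 0, -1]}
    - {"xyz": [0, 0, 0], "turn": [0, 0, 0]}

```text
time: 24.32
tool_pos: [545.4, 22.7, 119.3]
ee_rot: [1.204, -2.899, -0.003]
force: [-1.4, 0.5, -2.0]
finger_gap: 0.422
grip_force: 30.0
```

```bash
python3 look.py
```

```text
24.4667 [545.4  22.7 119.4] [-2.3  0.  -1.9] [0.22 0.29 0.05] j6 -2.528 0.422 29.998871963471174
-22 259.6 208.3 [120, 137, 148, 154, 156, 157, 156, 156, 157, 157, 157, 157, 151, 129, 100, 89, 87, 86, 87, 87, 88, 88, 87, 87] px/mm z: -0.39
-8 266.1 209.5 [156, 156, 156, 157, 157, 157, 157, 157, 157, 157, 157, 157, 149, 125, 100, 96, 104, 110, 106, 96, 93, 95, 91, 85] px/mm z: -0.39
10 274.5 211.1 [154, 154, 153, 148, 143, 152, 156, 157, 158, 158, 158, 158, 152, 120, 95, 94, 108, 114, 113, 110, 104, 103, 102, 94] px/mm z: -0.39
22 280.1 212.1 [146, 152, 153, 154, 154, 154, 155, 155, 156, 157, 157, 157, 152, 120, 97, 96, 101, 96, 97, 99, 98, 90, 88, 88] px/mm z: -0.39
```

apply_moves:
  deltas:
    - {"xyz": [0, 0, 0], "turn": [0, 0, -1]}
    - {"xyz": [0, 0, 0], "turn": [0, 0, -1]}
    - {"xyz": [0, 0, 0], "turn": [0, 0, -1]}
    - {"xyz": [0, 0, 0], "turn": [0, 0, -1]}
    - {"xyz": [0, 0, 0], "turn": [0, 0, -0.8]}
    - {"xyz": [0, 0, 0.05], "turn": [0, 0, 0]}
    - {"xyz": [0, 0, 0.05], "turn": [0, 0, 0]}
    - {"xyz": [0, 0, 0], "turn": [0, 0, 0]}

```text
time: 25.13
tool_pos: [546.3, 22.4, 116.8]
ee_rot: [1.773, -2.593, -0.001]
force: [-1.7, -0.3, -2.2]
finger_gap: 0.418
grip_force: 30.0
```

```bash
python3 look.py | head -1
```

```text
25.2833 [546.4  22.4 117.1] [-1.8 -0.1 -1.7] [0.17 0.31 0.01] j6 -2.948 0.419 29.998586140573025
```

apply_moves:
  deltas:
    - {"xyz": [0, 0, 0.03], "turn": [0, 0, 0]}
    - {"xyz": [0, 0, 0.03], "turn": [0, 0, 0]}
    - {"xyz": [0, 0, 0.02], "turn": [0, 0, 0]}
    - {"xyz": [0, 0, 0], "turn": [0, 0, 0]}
    - {"xyz": [0, 0, 0], "turn": [0, 0, 0]}

```text
time: 25.7
tool_pos: [546.6, 22.4, 115.4]
ee_rot: [1.777, -2.591, -0.0]
force: [-4.7, 0.8, 3.9]
finger_gap: 0.422
grip_force: 30.0
```

```bash
python3 look.py | head -1
```

```text
25.85 [546.6  22.4 115.4] [-5.6  0.6  4.7] [ 0.3   0.94 -0.04] j6 -2.95 0.425 30.002665109932423
```

The screw dropped to a contact about one thread lower. Now one turn forward, following the thread down.

apply_moves:
  deltas:
    - {"xyz": [0, 0.01, 0], "turn": [0, 0, 1]}
    - {"xyz": [0, 0, 0.003], "turn": [0, 0, 1]}
    - {"xyz": [0, 0, 0.003], "turn": [0, 0, 1]}
    - {"xyz": [0, 0, 0.003], "turn": [0, 0, 1]}
    - {"xyz": [0, 0, 0.003], "turn": [0, 0, 1]}
    - {"xyz": [0, 0, 0.003], "turn": [0, 0, 1]}
    - {"xyz": [0, 0, 0.003], "turn": [0, 0, 1]}
    - {"xyz": [0, 0, 0.003], "turn": [0, 0, 1]}

```text
time: 26.52
tool_pos: [547.4, 22.1, 114.8]
ee_rot: [-0.777, 3.042, -0.002]
force: [-1.6, -0.8, 1.8]
finger_gap: 0.421
grip_force: 30.0
```

apply_moves:
  deltas:
    - {"xyz": [0, 0, 0.003], "turn": [0, 0, 1]}
    - {"xyz": [0, 0, 0.003], "turn": [0, 0, 1]}
    - {"xyz": [0, 0, 0.003], "turn": [0, 0, 1]}
    - {"xyz": [0, 0, 0.003], "turn": [0, 0, 1]}
    - {"xyz": [0, 0, 0.003], "turn": [0, 0, 1]}
    - {"xyz": [0, 0, 0.003], "turn": [0, 0, 1]}
    - {"xyz": [0, 0, 0.003], "turn": [0, 0, 1]}
    - {"xyz": [0, 0, 0.003], "turn": [0, 0, 1]}

```text
time: 27.18
tool_pos: [547.6, 22.0, 114.1]
ee_rot: [0.31, 3.123, -0.001]
force: [-0.1, -0.4, 1.0]
finger_gap: 0.423
grip_force: 30.0
```

```bash
python3 look.py | head -1
```

```text
27.3333 [547.5  22.1 114.2] [-0.5 -0.6  1.7] [-0.1  -0.08 -0.04] j6 -1.555 0.419 29.99950697645545
```

apply_moves:
  deltas:
    - {"xyz": [0, 0, 0.003], "turn": [0, 0, 1]}
    - {"xyz": [0, 0, 0.003], "turn": [0, 0, 1]}
    - {"xyz": [0, 0, 0.003], "turn": [0, 0, 1]}
    - {"xyz": [0, 0, 0.003], "turn": [0, 0, 1]}
    - {"xyz": [0, 0, 0.003], "turn": [0, 0, 1]}
    - {"xyz": [0, 0, 0.003], "turn": [0, 0, 1]}
    - {"xyz": [0, 0, 0.003], "turn": [0, 0, 1]}
    - {"xyz": [0, 0, 0.003], "turn": [0, 0, 1]}

```text
time: 28.0
tool_pos: [546.7, 21.9, 113.5]
ee_rot: [1.356, 2.833, -0.001]
force: [-3.0, -2.9, 4.4]
finger_gap: 0.421
grip_force: 30.0
```

apply_moves:
  deltas:
    - {"xyz": [0, 0, 0.003], "turn": [0, 0, 1]}
    - {"xyz": [0, 0, 0.003], "turn": [0, 0, 1]}
    - {"xyz": [0, 0, 0.003], "turn": [0, 0, 1]}
    - {"xyz": [0, 0, 0.003], "turn": [0, 0, 1]}
    - {"xyz": [0, 0, 0.003], "turn": [0, 0, 1]}
    - {"xyz": [0, 0, 0.003], "turn": [0, 0, 1]}
    - {"xyz": [0, 0, 0.003], "turn": [0, 0, 1]}
    - {"xyz": [0, 0, 0.003], "turn": [0, 0, 1]}

```text
time: 28.67
tool_pos: [546.2, 21.8, 112.8]
ee_rot: [2.243, 2.199, -0.002]
force: [-5.4, -2.3, 7.2]
finger_gap: 0.421
grip_force: 30.0
```

apply_moves:
  deltas:
    - {"xyz": [0, 0, 0.003], "turn": [0, 0, 1]}
    - {"xyz": [0, 0, 0.003], "turn": [0, 0, 1]}
    - {"xyz": [0, 0, 0.003], "turn": [0, 0, 1]}
    - {"xyz": [0, 0, 0.003], "turn": [0, 0, 1]}
    - {"xyz": [0, 0, 0.003], "turn": [0, 0, 1]}
    - {"xyz": [0, 0, 0.003], "turn": [0, 0, 1]}
    - {"xyz": [0, 0, 0.003], "turn": [0, 0, 1]}
    - {"xyz": [0, 0, 0.003], "turn": [0, 0, 1]}

```text
time: 29.33
tool_pos: [545.9, 22.2, 112.1]
ee_rot: [2.86, 1.299, -0.002]
force: [-6.6, -1.0, 9.3]
finger_gap: 0.424
grip_force: 30.0
```

```bash
python3 look.py | head -1
```

```text
29.4833 [546.1  22.2 112.1] [-5.6 -1.5  8.2] [-0.22  0.95 -0.04] j6 0.539 0.425 29.997965823858976
```

apply_moves:
  deltas:
    - {"xyz": [-0.01, -0.01, 0], "turn": [0, 0, 1]}
    - {"xyz": [0, 0, 0.002], "turn": [0, 0, 1]}
    - {"xyz": [0, 0, 0.002], "turn": [0, 0, 1]}
    - {"xyz": [0, 0, 0.002], "turn": [0, 0, 1]}
    - {"xyz": [0, 0, 0.002], "turn": [0, 0, 1]}
    - {"xyz": [0, 0, 0.003], "turn": [0, 0, 1]}
    - {"xyz": [0, 0, 0.003], "turn": [0, 0, 1]}
    - {"xyz": [0, 0, 0.003], "turn": [0, 0, 1]}

```text
time: 30.15
tool_pos: [545.7, 22.4, 111.5]
ee_rot: [3.132, 0.243, -0.001]
force: [-6.0, 0.4, 7.3]
finger_gap: 0.424
grip_force: 30.0
```

apply_moves:
  deltas:
    - {"xyz": [0, 0, 0.003], "turn": [0, 0, 1]}
    - {"xyz": [0, 0, 0.003], "turn": [0, 0, 1]}
    - {"xyz": [0, 0, 0.003], "turn": [0, 0, 1]}
    - {"xyz": [0, 0, 0.003], "turn": [0, 0, 1]}
    - {"xyz": [0, 0, 0.003], "turn": [0, 0, 1]}
    - {"xyz": [0, 0, 0.003], "turn": [0, 0, 1]}
    - {"xyz": [0, 0, 0.003], "turn": [0, 0, 1]}
    - {"xyz": [0, 0, 0.003], "turn": [0, 0, 1]}

```text
time: 30.82
tool_pos: [545.8, 22.7, 110.8]
ee_rot: [-3.026, 0.843, 0.001]
force: [-5.3, 1.3, 6.7]
finger_gap: 0.419
grip_force: 30.0
```

apply_moves:
  deltas:
    - {"xyz": [0, 0, 0.003], "turn": [0, 0, 1]}
    - {"xyz": [0, 0, 0.003], "turn": [0, 0, 1]}
    - {"xyz": [0, 0, 0.003], "turn": [0, 0, 1]}
    - {"xyz": [0, 0, 0.003], "turn": [0, 0, 1]}
    - {"xyz": [0, 0, 0.003], "turn": [0, 0, 1]}
    - {"xyz": [0, 0, 0.003], "turn": [0, 0, 1]}
    - {"xyz": [0, 0, 0.003], "turn": [0, 0, 1]}
    - {"xyz": [0, 0, 0.003], "turn": [0, 0, 1]}

```text
time: 31.48
tool_pos: [546.1, 22.9, 110.1]
ee_rot: [-2.555, 1.827, -0.0]
force: [-2.6, 1.4, 6.7]
finger_gap: 0.423
grip_force: 30.0
```

apply_moves:
  deltas:
    - {"xyz": [0, 0, 0.003], "turn": [0, 0, 1]}
    - {"xyz": [0, 0, 0.003], "turn": [0, 0, 1]}
    - {"xyz": [0, 0, 0.003], "turn": [0, 0, 1]}
    - {"xyz": [0, 0, 0], "turn": [0, 0, 0]}
    - {"xyz": [0, 0, 0], "turn": [0, 0, 0]}
    - {"xyz": [0, 0, 0], "turn": [0, 0, 0]}

```text
time: 31.98
tool_pos: [546.3, 22.8, 109.8]
ee_rot: [-2.3, 2.138, -0.0]
force: [-2.8, 2.4, 5.6]
finger_gap: 0.425
grip_force: 30.0
```

```bash
python3 look.py; python3 -c "
from h import *
J=cams.capture('side')['img'];cv2.imwrite('pics/g7.png',cv2.resize(J[125:215,221:341],None,fx=6.66,fy=6.66,interpolation=cv2.INTER_CUBIC)[:,:,::-1])"
```

```text
32.1333 [546.3  22.9 109.8] [-2.1  2.4  5.8] [ 0.54  0.42 -0.05] j6 2.892 0.42 29.997258558869362
-22 260.0 208.3 [116, 138, 151, 155, 155, 156, 156, 156, 157, 158, 158, 157, 148, 120, 97, 90, 87, 87, 88, 88, 88, 88, 87, 87] px/mm z: -0.39
-8 266.5 209.5 [150, 155, 156, 156, 156, 156, 156, 156, 156, 156, 157, 156, 149, 125, 100, 96, 103, 108, 105, 96, 92, 94, 93, 87] px/mm z: -0.39
10 274.9 211.0 [154, 154, 153, 147, 131, 149, 156, 157, 158, 158, 158, 157, 152, 121, 95, 92, 107, 113, 113, 109, 104, 103, 102, 94] px/mm z: -0.39
22 280.5 212.1 [155, 154, 154, 154, 154, 154, 155, 155, 156, 157, 157, 157, 153, 127, 100, 92, 96, 90, 95, 98, 97, 90, 88, 88] px/mm z: -0.39
```

View pics/g7.png

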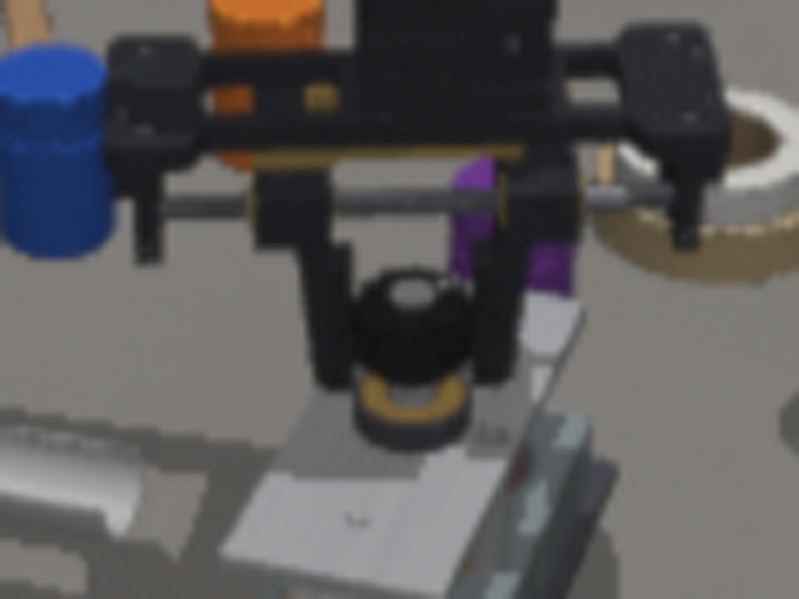

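The knob is gripped with its index line at (448,287) pointing toward +x, so knob_turn is about 5.6–5.8. The lid lies flat and the screw has sunk about 17 mm, so I'm handing in.

```bash
python3 -c "
from rig import bot; print(bot.job_done())"
```

```text
the job is handed in; nothing more can be done
None
```

I handed the job in, but no verdict came back. By my measurements both jars are in their pockets, the lid lies flat on the boss, and the screw dropped one thread and was turned forward to about 5.6–5.8 rad. The gripper is still holding the knob at 30 N.

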